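# Stir the bead pot and hold its sprung cover shut

### The job

Take the stirring rod from its stand and stir the white beads in the steel pot with it: foot down among the beads near the pot's floor, about 30 mm out from the middle, three full turns anticlockwise seen from above, losing no bead. Put the rod back upright in its stand, fully down, and let it go; then, with the fingers on its upright pin, swing the sprung cover arm over the pot all the way to its stop and finish while still holding it there against its spring. Leave the other things on the worktop where they are.

Things in the scene. Friction and masses are not known exactly. Their poses are not given: they have to be found in the camera images.
- station: Fixed bead station: grey painted base plate 195 x 110 x 8 mm (x -60..135, y -55..55) with a round open steel pot and, behind it, a pivot post with a sprung cover arm. Origin: on the worktop (z = 0) under the pot's centre; x points from pot to post, z up. Pot: 100 mm outside, 92 mm inside diameter; inner floor 13 mm, rim 53 mm above the worktop.
- cover (a joint): Angle of the cover arm about the upright post: 0 = swung aside, where its spring parks it; 1.3 rad = at its stop, cover centred over the pot. Grows anticlockwise seen from above. The spring always drives it back to 0 (0.18 N m at 0, 0.63 N m at the stop: 1.7 to 6 N at the pin), so it stays at the stop only while held.
- pivot (a point): Top of the cover arm's hub, on the upright pivot axis, 105 mm from the pot's centre along the station's x axis, 74 mm above the worktop.
- cover_pin (a point): Centre of the top of the plain upright steel pin on the cover: 16 mm diameter, 64 to 114 mm above the worktop, 105 mm from the pivot axis. The cover is a disc of 96 mm diameter, 60 to 64 mm above the worktop, the pin at its centre; a bar 16 mm wide, its top 70 mm above the worktop, joins it to the post.
- stir_rod: Loose stirring rod, 150 mm long: steel shaft 12 mm in diameter with flat chamfered foot, square black grip 16 x 16 mm on its top 40 mm. Origin: centre of the foot; z runs up to the grip, x and y are square to the grip's faces. About 60 g. Starts upright in the rod stand, foot on the bottom of the hole.
- rod_stand: Fixed grey block 70 x 70 x 55 mm with one upright round hole at its centre, 16 mm in diameter, 45 mm deep (its bottom 10 mm above the worktop), chamfered 3 mm at the mouth. Origin: centre of the underside; z up.
- pot_back (a point): Point on the pot's inner floor, 30 mm from its centre at the back (towards the pivot post).
- pot_left (a point): Point on the pot's inner floor, 30 mm from its centre at the left (the station's +y).
- pot_front (a point): Point on the pot's inner floor, 30 mm from its centre at the front (away from the post).
- pot_right (a point): Point on the pot's inner floor, 30 mm from its centre at the right (the station's -y).
- bead0: One of five smooth glazed white ceramic beads, 22 mm in diameter, 14 g, lying in a ring on the pot's floor with the middle free; origin at its centre.
- bead1: One of five smooth glazed white ceramic beads, 22 mm in diameter, 14 g, lying in a ring on the pot's floor with the middle free; origin at its centre.
- bead2: One of five smooth glazed white ceramic beads, 22 mm in diameter, 14 g, lying in a ring on the pot's floor with the middle free; origin at its centre.
- bead3: One of five smooth glazed white ceramic beads, 22 mm in diameter, 14 g, lying in a ring on the pot's floor with the middle free; origin at its centre.
- bead4: One of five smooth glazed white ceramic beads, 22 mm in diameter, 14 g, lying in a ring on the pot's floor with the middle free; origin at its centre.
- tube_mid: Bystander, to be left alone: capped plastic tube lying between the station and the rod stand, 110 x 18 x 18 mm; origin at the centre of its underside.
- tube_side: Bystander, to be left alone: capped plastic tube lying at the left, 110 x 18 x 18 mm; origin at the centre of its underside.
- tape: Bystander, to be left alone: roll of tape, 98 x 96 x 25 mm, at the right; origin at the centre of its underside.
- mouse: Bystander, to be left alone: black computer mouse, 107 x 58 x 36 mm, towards the back; origin at the centre of its underside.
- tips: Bystander, to be left alone: box of pipette tips, 74 x 118 x 65 mm, at the back left; origin at the centre of its underside.
- reagent: Bystander, to be left alone: white plastic reagent bottle, 49 x 49 x 116 mm, at the back; origin at the centre of its underside.

How it is judged (in metres and radians):
On the way, in this order (a step that is already met when the one before it is completed fails the run):
1. the rod's foot, down among the beads, passes the back of the pot (turn 1) (horizontal distance between stir_rod and pot_back below 0.019 m and z of stir_rod in the frame of station below 0.028 m).
2. the rod's foot, down among the beads, passes the left of the pot (turn 1) (horizontal distance between stir_rod and pot_left below 0.019 m and z of stir_rod in the frame of station below 0.028 m).
3. the rod's foot, down among the beads, passes the front of the pot (turn 1) (horizontal distance between stir_rod and pot_front below 0.019 m and z of stir_rod in the frame of station below 0.028 m).
4. the rod's foot, down among the beads, passes the right of the pot (turn 1) (horizontal distance between stir_rod and pot_right below 0.019 m and z of stir_rod in the frame of station below 0.028 m).
5. the rod's foot, down among the beads, passes the back of the pot (turn 2) (all of step 1).
6. the rod's foot, down among the beads, passes the left of the pot (turn 2) (all of step 2).
7. the rod's foot, down among the beads, passes the front of the pot (turn 2) (all of step 3).
8. the rod's foot, down among the beads, passes the right of the pot (turn 2), beads shifted (all of step 4 and distance of any of bead0, bead1, bead2, bead3, bead4 from where it was at the start of the episode above 0.015 m).
9. the rod stands in its stand again, let go (horizontal distance between stir_rod and rod_stand below 0.006 m and z of stir_rod in the frame of rod_stand below 0.02 m and angle between stir_rod's own z axis and vertical below 0.15 rad and contact force between the fingers and stir_rod below 0.1 N and linear speed of stir_rod below 0.02 m/s), for 0.2 s.
10. the cover arm is wound round to its stop by the fingers (value of joint cover above 1.24 rad and contact force between the fingers and station above 1.5 N), for 0.2 s.
At the end, for the whole second after the job is handed in: The cover arm is within 0.06 rad of its stop, the fingers still bearing on it with over 1.5 N; the rod stands in its stand (foot within 6 mm of the hole's axis, 10 mm of its bottom, tilt under 0.15 rad), clear of the station; all five beads lie in the pot (all of step 10 and contact force between stir_rod and station below 0.1 N and horizontal distance between stir_rod and rod_stand below 0.006 m and z of stir_rod in the frame of rod_stand below 0.02 m and angle between stir_rod's own z axis and vertical below 0.15 rad and horizontal distance between each of bead0, bead1, bead2, bead3, bead4 and station below 0.046 m and height (world z) of each of bead0, bead1, bead2, bead3, bead4 below 0.06 m); the arm keeps its last pose, push and grip.
It fails at once if a bead leaves the pot (not (horizontal distance between bead0 and station below 0.046 m and height (world z) of bead0 below 0.06 m) or not (horizontal distance between bead1 and station below 0.046 m and height (world z) of bead1 below 0.06 m) or not (horizontal distance between bead2 and station below 0.046 m and height (world z) of bead2 below 0.06 m) or not (horizontal distance between bead3 and station below 0.046 m and height (world z) of bead3 below 0.06 m) or not (horizontal distance between bead4 and station below 0.046 m and height (world z) of bead4 below 0.06 m)).
It fails at once if a bystander is shifted by more than 30 mm (distance of any of tube_mid, tube_side, tape, mouse, tips, reagent from where it was at the start of the episode above 0.03 m).
It also fails if it takes over 72 s, if anything falls off the work surface, if the arm or the gripper's body presses on something with over 40 N, if the wrist force passes 120 N, or if a joint passes its speed limit or range.

### The arm

A 6-joint arm with a two-finger parallel gripper is mounted at the origin on a cart in front of the work surface, level with it; the furniture and walls round the work are solid. World frame = base frame: x ahead of the robot, y to its left, z up, the work surface at z = 0. Lengths are in mm, angles in rad, forces in N, time in s.
With the tool pointing down it reaches from about 300 to 750 mm from the base axis. Payload 8.5 kg.
Tool frame: the origin (TCP) lies where the fingers leave the gripper's body, on its centre line; the fingertips stand 64 mm ahead of it and the grasp point (between the pads) lies 45 mm ahead of it (finger_overhang is the distance from the TCP to the fingertips, in mm); z points along the fingers, y is the line along which they close (so a half turn about z gives the same grasp; the last joint's range is limited). The gripper opens to 88 mm and grips with 3 to 60 N. Pads are 18 mm wide; open, the fingers measure 123 mm over their backs; the gripper's body (75 mm by 187 mm) begins 45 mm behind the grasp point.
Start: joints at [0.919, 0.381, 1.297, -0, 1.464, -0.215], TCP at [232.663, 498.346, 302.748] pointing down, gripper open.
Joint ranges: [-3.11, 3.11], [-0.89, 2.33], [0.22, 2.48], [-1.42, 4.56], [0.17, 2.85], [-2.88, 2.88]. Speed limits (rad/s): [2.39, 2.39, 3.14, 3.14, 3.14, 3.14].

### API

Orientations are given as a 3x3 rotation matrix whose columns are the frame's x, y, z axes.
In Python, from bench import * gives the robot as it stands.
- The arm moves only by the tool send_rows, never from a script. Its argument "series" is a list of rows, each an object of numbers: "x", "y", "z": the shift along the tool's x, y, z each as a share of 0.03 m, from -1 to 1; "rx", "ry", "rz": the turn, a rotation vector about the tool's x, y, z each as a share of pi/4 rad, from -1 to 1. A call has exactly 8 rows; each row shifts and turns the commanded pose from where the row before left it, along the tool's axes as they then stand; what a row does not reach is not made up. A row lasts 1/12 s, in which the tool goes at most 41.7 mm and 7.16 degrees, less where a joint would pass 70% of its speed; a pose out of reach is approached as far as the arm can. A call with a number of a shift or a turn outside -1 to 1 is refused whole. A call with a gripper value outside its range is refused whole. "gripper" is the opening, from -1 (shut) to 1 (fully open), set as the call begins (left out, the last holds). The fingers move at their own pace and stop on an object; "newtons" is the grip in N (left out, the last holds). Time passes only in rows, so rows that do not move let the fingers close, or fill a call up. It gives the time, the measured TCP pose, the force, the opening and the grip force at its end, in the units of the state.
- state(): the state, without advancing time (a new reading comes with each control period).
- read_camera(name): name is "scene" or "top" or "wrist"; returns a dict with "color" (420x560x3 uint8, red, green, blue), "intrinsics" (3x3 intrinsics, pixels), "rvec" (rotation vector, rad) and "tvec" (3), from world to camera coordinates, as OpenCV has them. Camera axes: x right, y down, z forward; pixel columns grow to the right and rows downward; lengths in mm; the calibration is good to about 2 mm. A picture is of the moment at which its call begins. There is no depth.
- close_job(): hands the job in; it is judged then, once.
Trained networks look in a picture, given as the dict that the camera call returned (one of the last four; its "shot" number tells which), for a name from the list of things; names that differ only in an ending like _2 or _b are one class to them, and where a whole thing is asked for, a point or a joint stands for the part that bears it (a point fixed in the world has none). Each returns a list of dicts, best first, with "p" (0 to 1); they miss things now and then, are a little off and sometimes report something else, mostly with a low value. They report only what shows in the picture. A call takes as long as a camera call.
- recognise(picture, target): "position" ([x, y, z] in mm, in world coordinates, good to about 4 mm: the middle of the surface that is visible of it).
The state is a dict: "clock": time; "joint_pos": joint angles; "qd": joint speeds; "tau": joint torques, N m; "ee_pos": TCP position; "orientation": TCP orientation; "wrist_force": force on the tool from outside, world axes, zero at the start; "ft_torque": the same for the moment, N m; "grip_width": finger opening in mm; "grasp_force": force on a finger pad.
Only numpy, scipy, OpenCV 4.12 (cv2) and the standard library are available. Lean on these libraries where they do the work, as an engineer would, in place of code of your own. Each camera call takes 0.05 s, during which the arm holds its last target. There are 200 camera calls.

## Working session

There is one attempt and no reset: what is moved stays moved. The work goes in short steps, Python scripts to look and compute and a tool call to move; the robot and the scene stay as the last step left them, time stands still between calls to the robot, and variables do not carry over. Pictures are saved under pics/ and viewed, at most 10 in all, crops included, and the job is handed in when it is done.

Besides the shell and the picture viewer there is one more tool, called after "Request:" as name([rows], argument=value, ...), one row to a line, values as JSON. send_rows: Moves the arm, as the interface text tells. Its arguments: {"type":"object","properties":{"series":{"type":"array","items":{"type":"object","properties":{"x":{"type":"number"},"y":{"type":"number"},"z":{"type":"number"},"rx":{"type":"number"},"ry":{"type":"number"},"rz":{"type":"number"}}}},"gripper":{"type":"number"},"newtons":{"type":"number"}},"required":["series"]}

```bash
mkdir -p pics
cat > h.py <<'E'
from bench import *
import numpy as np, cv2
def P(c):
    R,_=cv2.Rodrigues(np.array(c["rvec"],float)); return np.array(c["intrinsics"],float),R,np.array(c["tvec"],float).ravel()
def ray(c,u,v):
    K,R,t=P(c); d=R.T@np.linalg.inv(K)@[u,v,1]; return -R.T@t,d/np.linalg.norm(d)
def atz(c,u,v,z):
    o,d=ray(c,u,v); return o+d*(z-o[2])/d[2]
def tri(l):
    A=0;b=0
    for c,u,v in l:
        o,d=ray(c,u,v); M=np.eye(3)-np.outer(d,d); A=A+M;b=b+M@o
    return np.linalg.solve(A,b)
def proj(c,p):
    K,R,t=P(c); q=K@(R@np.array(p,float)+t); return q[:2]/q[2]
def save(c,n): cv2.imwrite("pics/"+n+".png",c["color"][:,:,::-1])
E
python3 - <<'E'
from h import *
import pickle
s=state(); print({k:np.round(v,3).tolist() for k,v in s.items()})
D={}
for n in ["scene","top"]:
    c=read_camera(n); save(c,n+"0"); D[n]=c
    print(n,-P(c)[1].T@P(c)[2])
    for t in ["stir_rod","rod_stand","station","pivot","cover_pin","cover","bead0","tube_mid"]:
        print(t,[(np.round(r["position"],0).tolist(),round(r["p"],2)) for r in recognise(c,t)[:5 if t=="bead0" else 2]])
pickle.dump(D,open("d.pkl","wb"))
E
```

```text
{'clock': 0.0, 'joint_pos': [0.919, 0.381, 1.298, 0.0, 1.464, -0.215], 'qd': [0.001, 0.001, -0.001, 0.001, -0.001, 0.001], 'tau': [-0.0, -43.794, -22.456, 0.071, 0.035, -0.0], 'ee_pos': [232.543, 498.218, 302.143], 'orientation': [[-0.906, 0.423, -0.001], [0.423, 0.906, -0.001], [0.0, -0.001, -1.0]], 'wrist_force': [-1.326, 0.342, 0.443], 'ft_torque': [-0.005, 0.012, 0.039], 'grasp_force': 0.0, 'grip_width': 88.3}
scene [-131.58750034 -709.21322632 1079.94966468]
stir_rod [([501.0, 20.0, 15.0], 0.63), ([500.0, -260.0, 129.0], 0.58)]
rod_stand [([490.0, -266.0, 57.0], 0.66)]
station [([502.0, 167.0, 32.0], 0.74)]
pivot [([501.0, 170.0, 30.0], 0.92)]
cover_pin [([510.0, 256.0, 64.0], 0.83), ([500.0, 163.0, 31.0], 0.31)]
cover [([506.0, 260.0, 62.0], 0.58)]
bead0 [([509.0, 253.0, 64.0], 0.48), ([467.0, 175.0, 29.0], 0.39), ([499.0, 166.0, 34.0], 0.2)]
tube_mid [([655.0, -57.0, 30.0], 0.73), ([503.0, 21.0, 13.0], 0.58)]
top [ 220.62138612  -20.88845274 1655.76561334]
stir_rod [([502.0, -250.0, 154.0], 0.5)]
rod_stand [([499.0, -246.0, 55.0], 0.63), ([503.0, -250.0, 150.0], 0.32)]
station [([505.0, 182.0, 14.0], 0.88)]
pivot [([508.0, 179.0, 13.0], 0.78)]
cover_pin [([513.0, 259.0, 61.0], 0.67)]
cover [([507.0, 258.0, 62.0], 0.71), ([499.0, -244.0, 57.0], 0.52)]
bead0 []
tube_mid [([497.0, -247.0, 55.0], 0.26)]
```

View pics/scene0.png

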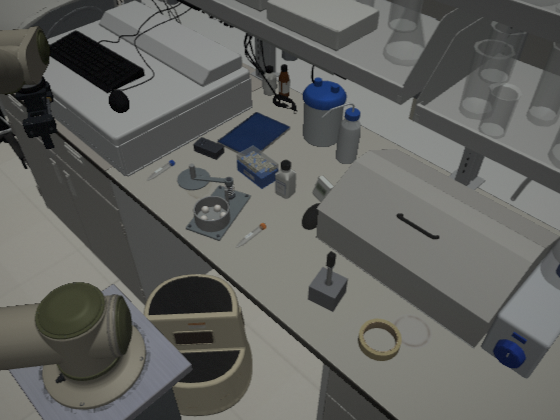

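View pics/top0.png

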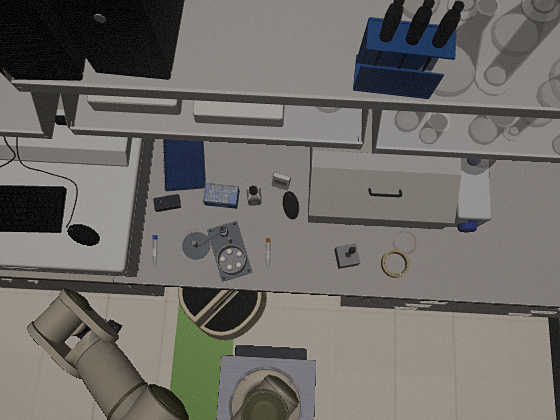

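Scene: pot about (212,213), post (230,186), cover pin (193,172), rod grip (331,260), stand (328,288). Top: pot (232,260), post (223,231), pin (196,243), rod (350,252). I'll enlarge both views to get pixel-accurate points.

Run:
```python
from h import *
import pickle
D=pickle.load(open("d.pkl","rb"))
def crop(n,x,y,w=80,h=60): return cv2.resize(D[n]["color"][y:y+h,x:x+w,::-1],(400,300),interpolation=cv2.INTER_CUBIC)
a=np.vstack([np.hstack([crop("top",180,220),crop("top",310,225)]),np.hstack([crop("scene",172,160,),crop("scene",290,248)])])
cv2.imwrite("pics/m1.png",cv2.convertScaleAbs(a,alpha=1.4))
```

```text
(no output)
```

View pics/m1.png

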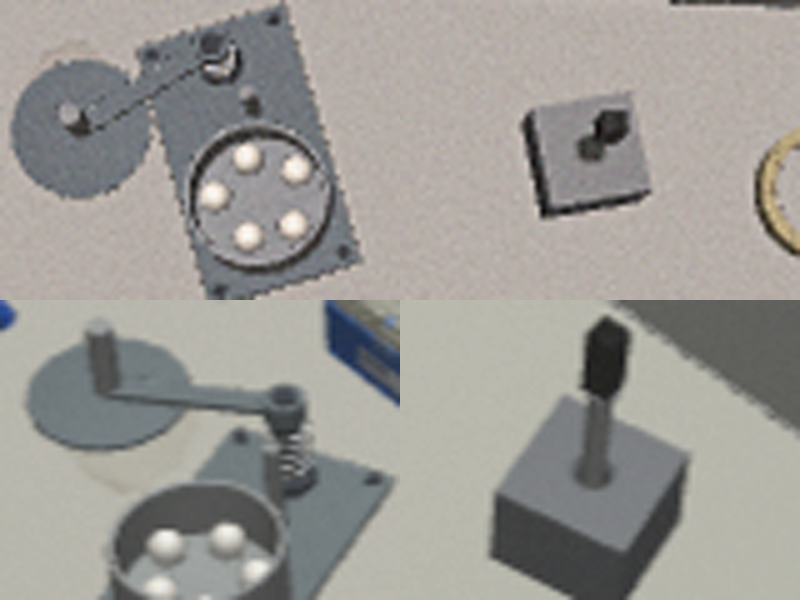

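Run:
```python
from h import *
import pickle
D=pickle.load(open("d.pkl","rb"));T,S=D["top"],D["scene"]
f=lambda a,x,y:(a[0]+(x+.5)/5-.5,a[1]+(y+.5)/5-.5)
tl,tr,sl,sr=(180,220),(310,225),(172,160),(290,248)
Q={"pivot":(f(tl,212,45),f(sl,285,93),74),"pin":(f(tl,70,112),f(sl,98,26),114),"grip":(f(tr,216,121),f(sr,210,26),160),"hole":(f(tr,192,148),f(sr,195,174),55)}
for k,(t,s,z) in Q.items():
    print(k,"tri",np.round(tri([(T,*t),(S,*s)]),1),"top@z",np.round(atz(T,*t,z),1),"scene@z",np.round(atz(S,*s,z),1))
print("pot",atz(T,*f(tl,261,197),53).round(1), "beads",[atz(T,*f(tl,*b),24).round(0) for b in [(247,157),(295,168),(213,194),(248,236),(293,223)]])
print("standcorners",[atz(T,*f(tr,*b),55).round(0) for b in [(134,108),(231,93),(251,190),(148,207)]])
print("plate edge",[atz(T,*f(tl,*b),8).round(0) for b in [(285,4),(359,262)]])
```

```text
pivot tri [566.2 179.   80.1] top@z [566.6 180.3  74. ] scene@z [571.5 183.9  74. ]
pin tri [506.7 265.4 114.9] top@z [507.4 265.3 114. ] scene@z [506.7 266.6 114. ]
grip tri [ 503.7 -253.5  164.7] top@z [ 504.5 -254.2  160. ] scene@z [ 507.2 -251.3  160. ]
hole tri [ 504.7 -254.4   54.1] top@z [ 504.8 -254.4   55. ] scene@z [ 503.9 -254.7   55. ]
pot [467. 141.  53.] beads [array([499., 156.,  24.]), array([493., 122.,  24.]), array([472., 177.,  24.]), array([444., 151.,  24.]), array([455., 120.,  24.])]
standcorners [array([ 530., -214.,   55.]), array([ 545., -281.,   55.]), array([ 478., -295.,   55.]), array([ 463., -225.,   55.])]
plate edge [array([614., 139.,   8.]), array([432.,  74.,   8.])]
```

Bead ring, hub and pin agree: station yaw is about 19.3°, pot centre about (467,145), pivot (566,180). The pin is 104 mm from the pivot, the heights match, and the rod is at about (504.5,-254). Next I'll go over the pot for a wrist check on the way to the rod.

```bash
cat >> h.py <<'E'
def plan(target,n,yaw=None,speed=None):
    """constant-world-velocity rows from measured pose; yaw = desired world yaw (deg) of tool y"""
    s=state(); p=np.array(s["ee_pos"]); R=np.array(s["orientation"])
    y0=np.degrees(np.arctan2(R[1,1],R[0,1])); dy=0 if yaw is None else (yaw-y0+180)%360-180
    d=(np.array(target)-p)/n
    print("at",p.round(1),"yaw",round(y0,2),"dyaw",round(dy,2),"t",s["clock"],"F",np.round(s["wrist_force"],1))
    for i in range(n):
        a=np.radians(y0+dy*i/n); y=np.array([np.cos(a),np.sin(a),0]); x=np.array([-y[1],y[0],0])
        print(dict(x=round(d@x/30,3),y=round(d@y/30,3),z=round(-d[2]/30,3),rz=round(-np.radians(dy)/n/(np.pi/4),3)))
        if dy==0: break
E
python3 - <<'E'
from h import *
plan([400,150,300],16,102.5)
E
```

```text
at [232.7 498.3 302.7] yaw 64.97 dyaw 37.53 t 0.9 F [0.  0.2 0.2]
{'x': np.float64(-0.623), 'y': np.float64(-0.51), 'z': np.float64(0.006), 'rz': np.float64(-0.052)}
{'x': np.float64(-0.602), 'y': np.float64(-0.535), 'z': np.float64(0.006), 'rz': np.float64(-0.052)}
{'x': np.float64(-0.579), 'y': np.float64(-0.559), 'z': np.float64(0.006), 'rz': np.float64(-0.052)}
{'x': np.float64(-0.556), 'y': np.float64(-0.583), 'z': np.float64(0.006), 'rz': np.float64(-0.052)}
{'x': np.float64(-0.531), 'y': np.float64(-0.605), 'z': np.float64(0.006), 'rz': np.float64(-0.052)}
{'x': np.float64(-0.506), 'y': np.float64(-0.626), 'z': np.float64(0.006), 'rz': np.float64(-0.052)}
{'x': np.float64(-0.48), 'y': np.float64(-0.646), 'z': np.float64(0.006), 'rz': np.float64(-0.052)}
{'x': np.float64(-0.453), 'y': np.float64(-0.665), 'z': np.float64(0.006), 'rz': np.float64(-0.052)}
{'x': np.float64(-0.426), 'y': np.float64(-0.683), 'z': np.float64(0.006), 'rz': np.float64(-0.052)}
{'x': np.float64(-0.397), 'y': np.float64(-0.7), 'z': np.float64(0.006), 'rz': np.float64(-0.052)}
{'x': np.float64(-0.368), 'y': np.float64(-0.716), 'z': np.float64(0.006), 'rz': np.float64(-0.052)}
{'x': np.float64(-0.339), 'y': np.float64(-0.73), 'z': np.float64(0.006), 'rz': np.float64(-0.052)}
{'x': np.float64(-0.309), 'y': np.float64(-0.744), 'z': np.float64(0.006), 'rz': np.float64(-0.052)}
{'x': np.float64(-0.278), 'y': np.float64(-0.756), 'z': np.float64(0.006), 'rz': np.float64(-0.052)}
{'x': np.float64(-0.247), 'y': np.float64(-0.766), 'z': np.float64(0.006), 'rz': np.float64(-0.052)}
{'x': np.float64(-0.215), 'y': np.float64(-0.776), 'z': np.float64(0.006), 'rz': np.float64(-0.052)}
```

Request:
send_rows([
  {"x": -0.62, "y": -0.51, "rz": -0.052},
  {"x": -0.6, "y": -0.53, "rz": -0.052},
  {"x": -0.58, "y": -0.56, "rz": -0.052},
  {"x": -0.56, "y": -0.58, "rz": -0.052},
  {"x": -0.53, "y": -0.6, "rz": -0.052},
  {"x": -0.51, "y": -0.63, "rz": -0.052},
  {"x": -0.48, "y": -0.65, "rz": -0.052},
  {"x": -0.45, "y": -0.66, "rz": -0.052},
], gripper=1)

```text
invalid input
```

Request:
send_rows([
  {"x": -0.43, "y": -0.68, "rz": -0.052},
  {"x": -0.4, "y": -0.7, "rz": -0.052},
  {"x": -0.37, "y": -0.72, "rz": -0.052},
  {"x": -0.34, "y": -0.73, "rz": -0.052},
  {"x": -0.31, "y": -0.74, "rz": -0.052},
  {"x": -0.28, "y": -0.76, "rz": -0.052},
  {"x": -0.25, "y": -0.77, "rz": -0.052},
  {"x": -0.21, "y": -0.78, "rz": -0.052},
])

```text
invalid input
```

Run:
```python
from h import *
import pickle
c=read_camera("wrist"); save(c,"w1"); pickle.dump(c,open("w1.pkl","wb"))
print("cam",-P(c)[1].T@P(c)[2]); print(P(c)[1])
for n,p in dict(pivot=[566.4,180,74],pin=[507,265.4,114],pot=[467.3,145.3,53]).items(): print(n,proj(c,p))
plan([475,-254,290],16,102.5)
```

```text
cam [168.28856784 528.24184127 385.19408094]
[[ 4.22901984e-01  9.06175427e-01  8.66195917e-05]
 [ 8.71216622e-01 -4.06613390e-01  2.75040267e-01]
 [ 2.49269952e-01 -1.16239610e-01 -9.61432704e-01]]
pivot [154.46336798 543.98092229]
pin [184.77360824 526.93574949]
pot [ 93.00897634 479.14282719]
at [232.7 498.3 302.7] yaw 64.97 dyaw 37.53 t 0.95 F [-0.2  0.6 -0.5]
{'x': np.float64(-1.121), 'y': np.float64(-1.207), 'z': np.float64(0.027), 'rz': np.float64(-0.052)}
{'x': np.float64(-1.07), 'y': np.float64(-1.251), 'z': np.float64(0.027), 'rz': np.float64(-0.052)}
{'x': np.float64(-1.018), 'y': np.float64(-1.294), 'z': np.float64(0.027), 'rz': np.float64(-0.052)}
{'x': np.float64(-0.964), 'y': np.float64(-1.335), 'z': np.float64(0.027), 'rz': np.float64(-0.052)}
{'x': np.float64(-0.909), 'y': np.float64(-1.373), 'z': np.float64(0.027), 'rz': np.float64(-0.052)}
{'x': np.float64(-0.852), 'y': np.float64(-1.409), 'z': np.float64(0.027), 'rz': np.float64(-0.052)}
{'x': np.float64(-0.794), 'y': np.float64(-1.443), 'z': np.float64(0.027), 'rz': np.float64(-0.052)}
{'x': np.float64(-0.734), '
[... 181 characters left out ...]
np.float64(-0.611), 'y': np.float64(-1.529), 'z': np.float64(0.027), 'rz': np.float64(-0.052)}
{'x': np.float64(-0.548), 'y': np.float64(-1.553), 'z': np.float64(0.027), 'rz': np.float64(-0.052)}
{'x': np.float64(-0.484), 'y': np.float64(-1.574), 'z': np.float64(0.027), 'rz': np.float64(-0.052)}
{'x': np.float64(-0.419), 'y': np.float64(-1.593), 'z': np.float64(0.027), 'rz': np.float64(-0.052)}
{'x': np.float64(-0.353), 'y': np.float64(-1.608), 'z': np.float64(0.027), 'rz': np.float64(-0.052)}
{'x': np.float64(-0.287), 'y': np.float64(-1.621), 'z': np.float64(0.027), 'rz': np.float64(-0.052)}
{'x': np.float64(-0.221), 'y': np.float64(-1.632), 'z': np.float64(0.027), 'rz': np.float64(-0.052)}
```

View pics/w1.png

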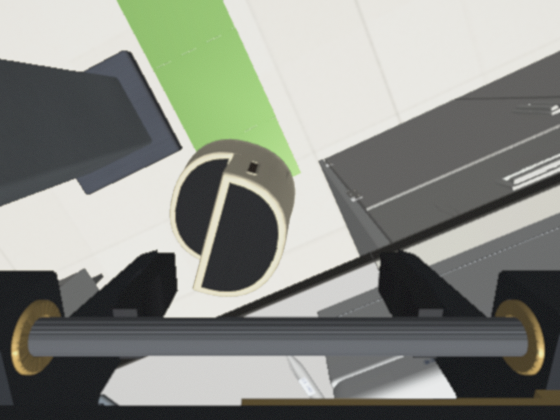

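Nothing moved: the call was refused, probably because each row needs all six keys. The wrist view at the start shows only floor and cart. It does show that the camera looks at the spot under the TCP near the image centre.

Request:
send_rows([
  {"x": -0.62, "y": -0.51, "z": 0, "rx": 0, "ry": 0, "rz": -0.052},
  {"x": -0.6, "y": -0.53, "z": 0, "rx": 0, "ry": 0, "rz": -0.052},
  {"x": -0.58, "y": -0.56, "z": 0, "rx": 0, "ry": 0, "rz": -0.052},
  {"x": -0.56, "y": -0.58, "z": 0, "rx": 0, "ry": 0, "rz": -0.052},
  {"x": -0.53, "y": -0.6, "z": 0, "rx": 0, "ry": 0, "rz": -0.052},
  {"x": -0.51, "y": -0.63, "z": 0, "rx": 0, "ry": 0, "rz": -0.052},
  {"x": -0.48, "y": -0.65, "z": 0, "rx": 0, "ry": 0, "rz": -0.052},
  {"x": -0.45, "y": -0.66, "z": 0, "rx": 0, "ry": 0, "rz": -0.052},
], gripper=1, newtons=20)

```text
clock: 1.62
ee_pos: [316.7, 323.3, 302.9]
orientation: [[-0.994, 0.108, 0.0], [0.108, 0.994, 0.0], [-0.0, 0.0, -1.0]]
wrist_force: [0.1, 0.1, -0.5]
grip_width: 88.5
grasp_force: 0.0
```

Request:
send_rows([
  {"x": -0.43, "y": -0.68, "z": 0, "rx": 0, "ry": 0, "rz": -0.052},
  {"x": -0.4, "y": -0.7, "z": 0, "rx": 0, "ry": 0, "rz": -0.052},
  {"x": -0.37, "y": -0.72, "z": 0, "rx": 0, "ry": 0, "rz": -0.052},
  {"x": -0.34, "y": -0.73, "z": 0, "rx": 0, "ry": 0, "rz": -0.052},
  {"x": -0.31, "y": -0.74, "z": 0, "rx": 0, "ry": 0, "rz": -0.052},
  {"x": -0.28, "y": -0.76, "z": 0, "rx": 0, "ry": 0, "rz": -0.052},
  {"x": -0.25, "y": -0.77, "z": 0, "rx": 0, "ry": 0, "rz": -0.052},
  {"x": -0.21, "y": -0.78, "z": 0, "rx": 0, "ry": 0, "rz": -0.052},
])

```text
clock: 2.28
ee_pos: [400.6, 148.7, 302.9]
orientation: [[-0.976, -0.217, 0.0], [-0.217, 0.976, 0.0], [-0.0, -0.0, -1.0]]
wrist_force: [0.2, 0.4, 0.0]
grip_width: 88.3
grasp_force: 0.0
```

Run:
```python
from h import *
import pickle
c=read_camera("wrist"); save(c,"w2"); pickle.dump(c,open("w2.pkl","wb"))
for n,p in dict(pivot=[566.4,180,74],pin=[507,265.4,114],pot=[467.3,145.3,53]).items(): print(n,proj(c,p))
plan([505,-254,290],16)
```

```text
pivot [271.86218665 352.72927733]
pin [382.64222336 344.1763844 ]
pot [259.02828073 247.29157732]
at [402.3 146.2 302.8] yaw 102.57 dyaw 0 t 2.3333 F [ 3.  -1.  -0.8]
{'x': np.float64(-0.027), 'y': np.float64(-0.86), 'z': np.float64(0.027), 'rz': np.float64(-0.0)}
```

View pics/w2.png

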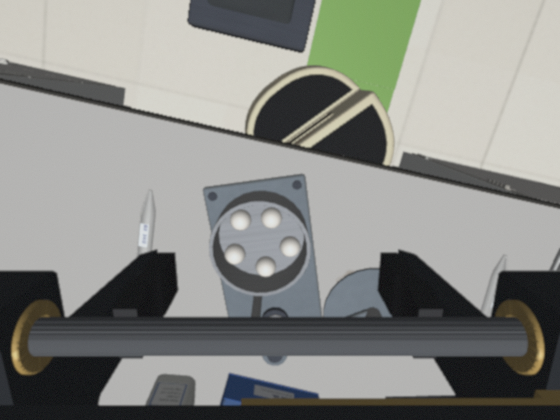

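Wrist view: pot rim centre about (261,243), against a predicted (259,247), so it agrees within 4 mm. The beads are at (240,220), (271,218), (290,247), (266,267) and (234,254). Now on to the rod.

Request:
send_rows([
  {"x": -0.03, "y": -0.86, "z": 0, "rx": 0, "ry": 0, "rz": 0},
  {"x": -0.03, "y": -0.86, "z": 0, "rx": 0, "ry": 0, "rz": 0},
  {"x": -0.03, "y": -0.86, "z": 0, "rx": 0, "ry": 0, "rz": 0},
  {"x": -0.03, "y": -0.86, "z": 0, "rx": 0, "ry": 0, "rz": 0},
  {"x": -0.03, "y": -0.86, "z": 0, "rx": 0, "ry": 0, "rz": 0},
  {"x": -0.03, "y": -0.86, "z": 0, "rx": 0, "ry": 0, "rz": 0},
  {"x": -0.03, "y": -0.86, "z": 0, "rx": 0, "ry": 0, "rz": 0},
  {"x": -0.03, "y": -0.86, "z": 0, "rx": 0, "ry": 0, "rz": 0},
])

```text
clock: 3.0
ee_pos: [451.7, -51.4, 302.9]
orientation: [[-0.977, -0.215, 0.0], [-0.215, 0.977, -0.0], [-0.0, -0.0, -1.0]]
wrist_force: [-0.3, 1.0, 0.2]
grip_width: 87.7
grasp_force: 0.0
```

Request:
send_rows([
  {"x": -0.03, "y": -0.86, "z": 0, "rx": 0, "ry": 0, "rz": 0},
  {"x": -0.03, "y": -0.86, "z": 0, "rx": 0, "ry": 0, "rz": 0},
  {"x": -0.03, "y": -0.86, "z": 0, "rx": 0, "ry": 0, "rz": 0},
  {"x": -0.03, "y": -0.86, "z": 0, "rx": 0, "ry": 0, "rz": 0},
  {"x": -0.03, "y": -0.86, "z": 0, "rx": 0, "ry": 0, "rz": 0},
  {"x": -0.03, "y": -0.86, "z": 0, "rx": 0, "ry": 0, "rz": 0},
  {"x": -0.03, "y": -0.86, "z": 0, "rx": 0, "ry": 0, "rz": 0},
  {"x": 0, "y": 0, "z": 0, "rx": 0, "ry": 0, "rz": 0},
])

```text
clock: 3.67
ee_pos: [497.2, -228.8, 302.1]
orientation: [[-0.977, -0.212, 0.0], [-0.212, 0.977, -0.001], [0.0, -0.001, -1.0]]
wrist_force: [-0.7, -1.0, 0.0]
grip_width: 87.9
grasp_force: 0.0
```

Run:
```python
from h import *
import pickle
c=pickle.load(open("w2.pkl","rb"))
print("pot rim",atz(c,261,243,53).round(1),"beads",np.mean([atz(c,*b,24) for b in [(240,220),(271,218),(290,247),(266,267),(234,254)]],0).round(1))
c=read_camera("wrist"); save(c,"w3"); pickle.dump(c,open("w3.pkl","wb"))
for n,p in dict(grip=[504.7,-254,160],hole=[504.7,-254.4,55]).items(): print(n,proj(c,p))
plan([505,-254,290],1)
```

```text
pot rim [462.5 146.3  53. ] beads [472.5 146.2  24. ]
grip [236.84407398 220.66074722]
hole [248.6624792  185.25671828]
at [ 496.8 -226.8  302.2] yaw 102.28 dyaw 0 t 3.7167 F [-0.4 -0.4  0.1]
{'x': np.float64(-0.076), 'y': np.float64(-0.944), 'z': np.float64(0.406), 'rz': np.float64(-0.0)}
```

View pics/w3.png

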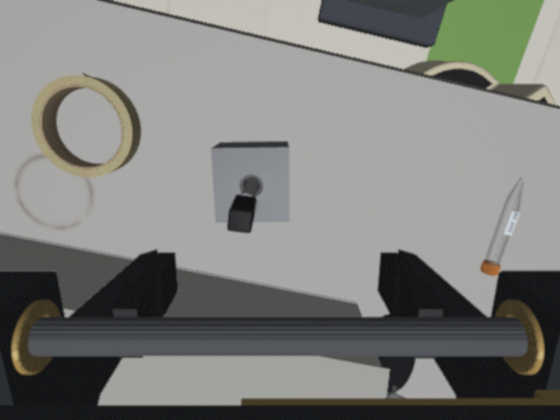

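Wrist view: grip top about (241,218), hole about (252,186), stand aligned with the image within about 2°. I'll enlarge the grip to read its yaw.

Run:
```python
from h import *
import pickle
c=pickle.load(open("w3.pkl","rb"))
a=cv2.resize(c["color"][140:230,205:295,::-1],(720,720)[:2],interpolation=cv2.INTER_CUBIC)[150:720]
cv2.imwrite("pics/w3c.png",cv2.convertScaleAbs(a,alpha=2.2,beta=20))
```

```text
(no output)
```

View pics/w3c.png

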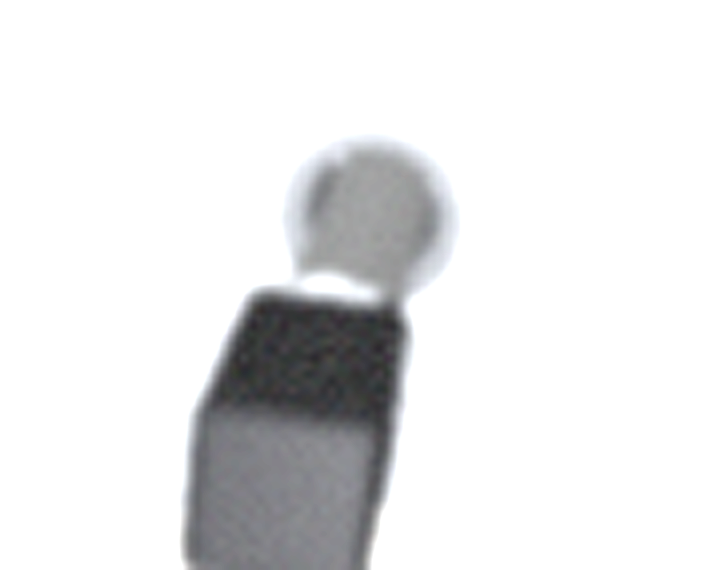

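Run:
```python
from h import *
import pickle
D=pickle.load(open("d.pkl","rb"));T,S=D["top"],D["scene"];W=pickle.load(open("w3.pkl","rb"))
f=lambda a,x,y:(a[0]+(x+.5)/5-.5,a[1]+(y+.5)/5-.5)
tr,sr=(310,225),(290,248)
g=(240.4,221.2);h=(250.8,185.1)
for n,w,t,s,z in [("grip",g,f(tr,216,121),f(sr,210,26),160),("hole",h,f(tr,192,148),f(sr,195,174),55)]:
    print(n,"W@z",atz(W,*w,z).round(1),"tri",tri([(W,*w),(T,*t),(S,*s)]).round(1),"WS",tri([(W,*w),(S,*s)]).round(1))
plan([505,-252.5,255],1,97.3)
```

```text
grip W@z [ 504.6 -251.7  160. ] tri [ 503.8 -252.8  164.1] WS [ 504.6 -252.1  162.5]
hole W@z [ 504.1 -252.5   55. ] tri [ 504.8 -253.7   53.5] WS [ 505.4 -253.    51.8]
at [ 496.8 -226.8  302.2] yaw 102.28 dyaw -4.98 t 3.7167 F [-0.4 -0.4  0.1]
{'x': np.float64(-0.086), 'y': np.float64(-0.895), 'z': np.float64(1.573), 'rz': np.float64(0.111)}
```

Request:
send_rows([
  {"x": -0.045, "y": -0.45, "z": 0.3, "rx": 0, "ry": 0, "rz": 0.055},
  {"x": -0.045, "y": -0.45, "z": 0.3, "rx": 0, "ry": 0, "rz": 0.055},
  {"x": 0, "y": 0, "z": 0.5, "rx": 0, "ry": 0, "rz": 0},
  {"x": 0, "y": 0, "z": 0.7, "rx": 0, "ry": 0, "rz": 0},
  {"x": 0, "y": 0, "z": 0.7, "rx": 0, "ry": 0, "rz": 0},
  {"x": 0, "y": 0, "z": 0.5, "rx": 0, "ry": 0, "rz": 0},
  {"x": 0, "y": 0, "z": 0.5, "rx": 0, "ry": 0, "rz": 0},
  {"x": 0, "y": 0, "z": 0.4, "rx": 0, "ry": 0, "rz": 0},
])

```text
clock: 4.38
ee_pos: [504.2, -249.9, 184.8]
orientation: [[-0.991, -0.131, -0.001], [-0.131, 0.991, 0.001], [0.001, 0.001, -1.0]]
wrist_force: [0.2, -0.1, 0.5]
grip_width: 87.9
grasp_force: 0.0
```

Run:
```python
from h import *
plan([504.5,-252.7,185],1,97.3)
```

```text
at [ 504.2 -249.9  184.8] yaw 97.5 dyaw -0.2 t 4.3833 F [ 0.2 -0.1  0.5]
{'x': np.float64(0.002), 'y': np.float64(-0.096), 'z': np.float64(-0.007), 'rz': np.float64(0.005)}
```

Request:
send_rows([
  {"x": 0, "y": -0.09, "z": 0, "rx": 0, "ry": 0, "rz": 0},
  {"x": 0, "y": 0, "z": 0, "rx": 0, "ry": 0, "rz": 0},
  {"x": 0, "y": 0, "z": 0, "rx": 0, "ry": 0, "rz": 0},
  {"x": 0, "y": 0, "z": 0, "rx": 0, "ry": 0, "rz": 0},
  {"x": 0, "y": 0, "z": 0, "rx": 0, "ry": 0, "rz": 0},
  {"x": 0, "y": 0, "z": 0, "rx": 0, "ry": 0, "rz": 0},
  {"x": 0, "y": 0, "z": 0, "rx": 0, "ry": 0, "rz": 0},
  {"x": 0, "y": 0, "z": 0, "rx": 0, "ry": 0, "rz": 0},
], gripper=-1, newtons=30)

```text
clock: 5.05
ee_pos: [504.9, -253.8, 185.9]
orientation: [[-0.992, -0.13, 0.0], [-0.13, 0.992, -0.0], [-0.0, -0.0, -1.0]]
wrist_force: [1.1, -0.6, 0.4]
grip_width: 37.2
grasp_force: 0.0
```

Request:
send_rows([
  {"x": 0, "y": 0, "z": 0, "rx": 0, "ry": 0, "rz": 0},
  {"x": 0, "y": 0, "z": 0, "rx": 0, "ry": 0, "rz": 0},
  {"x": 0, "y": 0, "z": 0, "rx": 0, "ry": 0, "rz": 0},
  {"x": 0, "y": 0, "z": 0, "rx": 0, "ry": 0, "rz": 0},
  {"x": 0, "y": 0, "z": 0, "rx": 0, "ry": 0, "rz": 0},
  {"x": 0, "y": 0, "z": 0, "rx": 0, "ry": 0, "rz": 0},
  {"x": 0, "y": 0, "z": 0, "rx": 0, "ry": 0, "rz": 0},
  {"x": 0, "y": 0, "z": 0, "rx": 0, "ry": 0, "rz": 0},
])

```text
clock: 5.72
ee_pos: [504.8, -253.8, 185.8]
orientation: [[-0.992, -0.13, 0.0], [-0.13, 0.992, -0.0], [-0.0, -0.0, -1.0]]
wrist_force: [0.7, 0.0, 0.8]
grip_width: 15.7
grasp_force: 29.9
```

Request:
send_rows([
  {"x": 0, "y": 0, "z": -0.2, "rx": 0, "ry": 0, "rz": 0},
  {"x": 0, "y": 0, "z": -0.4, "rx": 0, "ry": 0, "rz": 0},
  {"x": 0, "y": 0, "z": -0.4, "rx": 0, "ry": 0, "rz": 0},
  {"x": 0, "y": 0, "z": -0.4, "rx": 0, "ry": 0, "rz": 0},
  {"x": 0, "y": 0, "z": -0.4, "rx": 0, "ry": 0, "rz": 0},
  {"x": 0, "y": 0, "z": -0.4, "rx": 0, "ry": 0, "rz": 0},
  {"x": 0, "y": 0, "z": -0.4, "rx": 0, "ry": 0, "rz": 0},
  {"x": 0, "y": 0, "z": -0.4, "rx": 0, "ry": 0, "rz": 0},
])

```text
clock: 6.38
ee_pos: [504.7, -253.7, 276.7]
orientation: [[-0.992, -0.13, -0.0], [-0.13, 0.992, 0.0], [0.0, 0.0, -1.0]]
wrist_force: [0.0, -0.4, -1.4]
grip_width: 15.8
grasp_force: 29.9
```

Run:
```python
from h import *
plan([468.5,145.5,275],16)
```

```text
at [ 504.7 -253.7  276.7] yaw 97.47 dyaw 0 t 6.3833 F [ 0.  -0.4 -1.4]
{'x': np.float64(-0.033), 'y': np.float64(0.834), 'z': np.float64(0.004), 'rz': np.float64(-0.0)}
```

Request:
send_rows([
  {"x": -0.02, "y": 0.4, "z": 0, "rx": 0, "ry": 0, "rz": 0},
  {"x": -0.035, "y": 0.87, "z": 0, "rx": 0, "ry": 0, "rz": 0},
  {"x": -0.035, "y": 0.87, "z": 0, "rx": 0, "ry": 0, "rz": 0},
  {"x": -0.035, "y": 0.87, "z": 0, "rx": 0, "ry": 0, "rz": 0},
  {"x": -0.035, "y": 0.87, "z": 0, "rx": 0, "ry": 0, "rz": 0},
  {"x": -0.035, "y": 0.87, "z": 0, "rx": 0, "ry": 0, "rz": 0},
  {"x": -0.035, "y": 0.87, "z": 0, "rx": 0, "ry": 0, "rz": 0},
  {"x": -0.035, "y": 0.87, "z": 0, "rx": 0, "ry": 0, "rz": 0},
])

```text
clock: 7.05
ee_pos: [486.5, -57.7, 275.3]
orientation: [[-0.992, -0.13, -0.001], [-0.13, 0.992, 0.001], [0.001, 0.001, -1.0]]
wrist_force: [0.0, 0.2, -0.4]
grip_width: 15.5
grasp_force: 29.9
```

Request:
send_rows([
  {"x": -0.035, "y": 0.87, "z": 0, "rx": 0, "ry": 0, "rz": 0},
  {"x": -0.035, "y": 0.87, "z": 0, "rx": 0, "ry": 0, "rz": 0},
  {"x": -0.035, "y": 0.87, "z": 0, "rx": 0, "ry": 0, "rz": 0},
  {"x": -0.035, "y": 0.87, "z": 0, "rx": 0, "ry": 0, "rz": 0},
  {"x": -0.035, "y": 0.87, "z": 0, "rx": 0, "ry": 0, "rz": 0},
  {"x": -0.035, "y": 0.87, "z": 0, "rx": 0, "ry": 0, "rz": 0},
  {"x": -0.035, "y": 0.87, "z": 0, "rx": 0, "ry": 0, "rz": 0},
  {"x": -0.02, "y": 0.5, "z": 0, "rx": 0, "ry": 0, "rz": 0},
])

```text
clock: 7.72
ee_pos: [468.2, 140.0, 275.3]
orientation: [[-0.991, -0.132, -0.001], [-0.132, 0.991, 0.001], [0.001, 0.001, -1.0]]
wrist_force: [-0.0, -0.2, -1.3]
grip_width: 15.7
grasp_force: 29.9
```

Run:
```python
from h import *
plan([468.5,145.5,275],1)
c=read_camera("wrist"); s=read_camera("scene")
a=np.hstack([cv2.resize(c["color"][140:340,160:420],(390,300)),cv2.resize(s["color"][150:250,160:290],(390,300),interpolation=cv2.INTER_CUBIC)])
cv2.imwrite("pics/m2.png",cv2.convertScaleAbs(a[:,:,::-1],alpha=1.4))
print("potrim w",proj(c,[468.5,145.5,53]),"s",proj(s,[468.5,145.5,53]),"foot s",proj(s,[468.5,145.5,100]),"foot w",proj(c,[468.5,145.5,100]))
```

```text
at [468.2 140.  275.3] yaw 97.56 dyaw 0 t 7.7167 F [-0.  -0.2 -1.3]
{'x': np.float64(-0.034), 'y': np.float64(0.18), 'z': np.float64(0.011), 'rz': np.float64(-0.0)}
potrim w [283.518885   190.75041751] s [210.40895681 208.00395761] foot s [208.84179343 195.71470794] foot w [284.6023671  205.54940805]
```

View pics/m2.png

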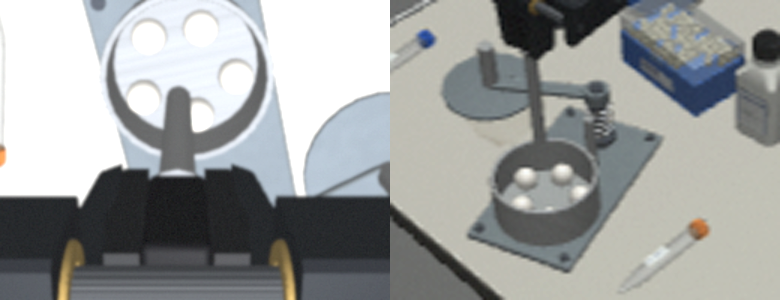

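The view confirms the pot rim at (285,189) against a predicted (284,191), so the centre is about (467.5,146). The rod hangs vertical above it with all five beads in place. Next come the descent and the circle rows.

Request:
send_rows([
  {"x": 0, "y": 0.2, "z": 0, "rx": 0, "ry": 0, "rz": 0},
  {"x": 0, "y": 0, "z": 0.2, "rx": 0, "ry": 0, "rz": 0},
  {"x": 0, "y": 0, "z": 0.5, "rx": 0, "ry": 0, "rz": 0},
  {"x": 0, "y": 0, "z": 0.5, "rx": 0, "ry": 0, "rz": 0},
  {"x": 0, "y": 0, "z": 0.5, "rx": 0, "ry": 0, "rz": 0},
  {"x": 0, "y": 0, "z": 0.5, "rx": 0, "ry": 0, "rz": 0},
  {"x": 0, "y": 0, "z": 0.3, "rx": 0, "ry": 0, "rz": 0},
  {"x": 0, "y": 0, "z": 0.2, "rx": 0, "ry": 0, "rz": 0},
])

```text
clock: 8.48
ee_pos: [468.6, 142.7, 193.5]
orientation: [[-0.992, -0.129, -0.002], [-0.129, 0.992, -0.0], [0.002, 0.0, -1.0]]
wrist_force: [-0.3, -1.1, -1.1]
grip_width: 15.8
grasp_force: 29.9
```

Run:
```python
from h import *
s=state(); p=np.array(s["ee_pos"]); R=np.array(s["orientation"]); print(p,s["wrist_force"])
C=np.array([467.5,146]); pol=lambda r,a: C+r*np.array([np.cos(np.radians(a)),np.sin(np.radians(a))])
def rows(pts):
    for a,b in zip(pts,pts[1:]): 
        d=np.r_[b-a,0]@R/30; print((round(float(d[0]),2),round(float(d[1]),2)),end=" ")
    print()
rows([p[:2],pol(7,-14),pol(14,-14),pol(20,-12),pol(22,-5),pol(24,1),pol(26,7),pol(27,13),pol(27,19.3)])
q=[pol(27,19.3+15*i) for i in range(25)]
for k in range(3): rows(q[8*k:8*k+9])
```

```text
[468.58314114 142.65794669 193.49655123] [-0.31005921 -1.13157707 -1.06097501]
(-0.2, 0.03) (-0.22, -0.09) (-0.19, -0.05) (-0.09, 0.06) (-0.08, 0.07) (-0.07, 0.08) (-0.03, 0.09) (0.02, 0.1) 
(0.08, 0.22) (0.13, 0.19) (0.18, 0.15) (0.21, 0.1) (0.23, 0.04) (0.23, -0.02) (0.22, -0.08) (0.19, -0.13) 
(0.15, -0.18) (0.1, -0.21) (0.04, -0.23) (-0.02, -0.23) (-0.08, -0.22) (-0.13, -0.19) (-0.18, -0.15) (-0.21, -0.1) 
(-0.23, -0.04) (-0.23, 0.02) (-0.22, 0.08) (-0.19, 0.13) (-0.15, 0.18) (-0.1, 0.21) (-0.04, 0.23) (0.02, 0.23)
```

Request:
send_rows([
  {"x": -0.2, "y": 0.03, "z": 0, "rx": 0, "ry": 0, "rz": 0},
  {"x": -0.22, "y": -0.09, "z": 0, "rx": 0, "ry": 0, "rz": 0},
  {"x": -0.19, "y": -0.05, "z": 0, "rx": 0, "ry": 0, "rz": 0},
  {"x": -0.09, "y": 0.06, "z": 0, "rx": 0, "ry": 0, "rz": 0},
  {"x": -0.08, "y": 0.07, "z": 0, "rx": 0, "ry": 0, "rz": 0},
  {"x": -0.07, "y": 0.08, "z": 0, "rx": 0, "ry": 0, "rz": 0},
  {"x": -0.03, "y": 0.09, "z": 0, "rx": 0, "ry": 0, "rz": 0},
  {"x": 0.02, "y": 0.1, "z": 0, "rx": 0, "ry": 0, "rz": 0},
])

```text
clock: 9.15
ee_pos: [493.1, 155.5, 194.7]
orientation: [[-0.991, -0.13, -0.001], [-0.13, 0.991, -0.001], [0.001, -0.0, -1.0]]
wrist_force: [-1.9, -1.8, 0.9]
grip_width: 15.5
grasp_force: 30.0
```

Run:
```python
from h import *
s=state(); p=np.array(s["ee_pos"]); d=p[:2]-[467.5,146]; print(p.round(1),np.round(s["wrist_force"],1),np.hypot(*d),np.degrees(np.arctan2(d[1],d[0])))
```

```text
[493.1 155.5 194.7] [-1.9 -1.8  0.9] 27.262297420235182 20.339001859164796
```

On the circle at the back (radius 27, 20°). First turn.

Request:
send_rows([
  {"x": 0.08, "y": 0.22, "z": 0, "rx": 0, "ry": 0, "rz": 0},
  {"x": 0.13, "y": 0.19, "z": 0, "rx": 0, "ry": 0, "rz": 0},
  {"x": 0.18, "y": 0.15, "z": 0, "rx": 0, "ry": 0, "rz": 0},
  {"x": 0.21, "y": 0.1, "z": 0, "rx": 0, "ry": 0, "rz": 0},
  {"x": 0.23, "y": 0.04, "z": 0, "rx": 0, "ry": 0, "rz": 0},
  {"x": 0.23, "y": -0.02, "z": 0, "rx": 0, "ry": 0, "rz": 0},
  {"x": 0.22, "y": -0.08, "z": 0, "rx": 0, "ry": 0, "rz": 0},
  {"x": 0.19, "y": -0.13, "z": 0, "rx": 0, "ry": 0, "rz": 0},
])

```text
clock: 9.82
ee_pos: [447.3, 163.5, 195.1]
orientation: [[-0.991, -0.13, 0.002], [-0.13, 0.991, -0.0], [-0.002, -0.001, -1.0]]
wrist_force: [0.1, 0.2, -0.6]
grip_width: 15.7
grasp_force: 29.7
```

Request:
send_rows([
  {"x": 0.15, "y": -0.18, "z": 0, "rx": 0, "ry": 0, "rz": 0},
  {"x": 0.1, "y": -0.21, "z": 0, "rx": 0, "ry": 0, "rz": 0},
  {"x": 0.04, "y": -0.23, "z": 0, "rx": 0, "ry": 0, "rz": 0},
  {"x": -0.02, "y": -0.23, "z": 0, "rx": 0, "ry": 0, "rz": 0},
  {"x": -0.08, "y": -0.22, "z": 0, "rx": 0, "ry": 0, "rz": 0},
  {"x": -0.13, "y": -0.19, "z": 0, "rx": 0, "ry": 0, "rz": 0},
  {"x": -0.18, "y": -0.15, "z": 0, "rx": 0, "ry": 0, "rz": 0},
  {"x": -0.21, "y": -0.1, "z": 0, "rx": 0, "ry": 0, "rz": 0},
])

```text
clock: 10.48
ee_pos: [463.8, 120.2, 194.6]
orientation: [[-0.992, -0.128, -0.001], [-0.128, 0.992, 0.003], [0.001, 0.003, -1.0]]
wrist_force: [-1.1, 7.4, 1.5]
grip_width: 16.4
grasp_force: 29.9
```

Request:
send_rows([
  {"x": -0.23, "y": -0.04, "z": 0, "rx": 0, "ry": 0, "rz": 0},
  {"x": -0.23, "y": 0.02, "z": 0, "rx": 0, "ry": 0, "rz": 0},
  {"x": -0.22, "y": 0.08, "z": 0, "rx": 0, "ry": 0, "rz": 0},
  {"x": -0.19, "y": 0.13, "z": 0, "rx": 0, "ry": 0, "rz": 0},
  {"x": -0.15, "y": 0.18, "z": 0, "rx": 0, "ry": 0, "rz": 0},
  {"x": -0.1, "y": 0.21, "z": 0, "rx": 0, "ry": 0, "rz": 0},
  {"x": -0.04, "y": 0.23, "z": 0, "rx": 0, "ry": 0, "rz": 0},
  {"x": 0.02, "y": 0.23, "z": 0, "rx": 0, "ry": 0, "rz": 0},
])

```text
clock: 11.15
ee_pos: [493.6, 155.9, 194.8]
orientation: [[-0.991, -0.13, 0.001], [-0.13, 0.991, -0.0], [-0.001, -0.0, -1.0]]
wrist_force: [0.2, 0.4, -0.5]
grip_width: 15.8
grasp_force: 29.9
```

Request:
send_rows([
  {"x": 0.08, "y": 0.22, "z": 0, "rx": 0, "ry": 0, "rz": 0},
  {"x": 0.13, "y": 0.19, "z": 0, "rx": 0, "ry": 0, "rz": 0},
  {"x": 0.18, "y": 0.15, "z": 0, "rx": 0, "ry": 0, "rz": 0},
  {"x": 0.21, "y": 0.1, "z": 0, "rx": 0, "ry": 0, "rz": 0},
  {"x": 0.23, "y": 0.04, "z": 0, "rx": 0, "ry": 0, "rz": 0},
  {"x": 0.23, "y": -0.02, "z": 0, "rx": 0, "ry": 0, "rz": 0},
  {"x": 0.22, "y": -0.08, "z": 0, "rx": 0, "ry": 0, "rz": 0},
  {"x": 0.19, "y": -0.13, "z": 0, "rx": 0, "ry": 0, "rz": 0},
])

```text
clock: 11.82
ee_pos: [447.3, 163.1, 195.1]
orientation: [[-0.992, -0.13, 0.001], [-0.13, 0.992, -0.0], [-0.001, -0.0, -1.0]]
wrist_force: [2.1, -0.7, -0.0]
grip_width: 15.7
grasp_force: 30.0
```

Request:
send_rows([
  {"x": 0.15, "y": -0.18, "z": 0, "rx": 0, "ry": 0, "rz": 0},
  {"x": 0.1, "y": -0.21, "z": 0, "rx": 0, "ry": 0, "rz": 0},
  {"x": 0.04, "y": -0.23, "z": 0, "rx": 0, "ry": 0, "rz": 0},
  {"x": -0.02, "y": -0.23, "z": 0, "rx": 0, "ry": 0, "rz": 0},
  {"x": -0.08, "y": -0.22, "z": 0, "rx": 0, "ry": 0, "rz": 0},
  {"x": -0.13, "y": -0.19, "z": 0, "rx": 0, "ry": 0, "rz": 0},
  {"x": -0.18, "y": -0.15, "z": 0, "rx": 0, "ry": 0, "rz": 0},
  {"x": -0.21, "y": -0.1, "z": 0, "rx": 0, "ry": 0, "rz": 0},
])

```text
clock: 12.48
ee_pos: [463.6, 119.9, 194.6]
orientation: [[-0.992, -0.129, -0.002], [-0.129, 0.992, 0.002], [0.002, 0.002, -1.0]]
wrist_force: [-4.2, 5.4, 1.8]
grip_width: 15.7
grasp_force: 30.4
```

Request:
send_rows([
  {"x": -0.23, "y": -0.04, "z": 0, "rx": 0, "ry": 0, "rz": 0},
  {"x": -0.23, "y": 0.02, "z": 0, "rx": 0, "ry": 0, "rz": 0},
  {"x": -0.22, "y": 0.08, "z": 0, "rx": 0, "ry": 0, "rz": 0},
  {"x": -0.19, "y": 0.13, "z": 0, "rx": 0, "ry": 0, "rz": 0},
  {"x": -0.15, "y": 0.18, "z": 0, "rx": 0, "ry": 0, "rz": 0},
  {"x": -0.1, "y": 0.21, "z": 0, "rx": 0, "ry": 0, "rz": 0},
  {"x": -0.04, "y": 0.23, "z": 0, "rx": 0, "ry": 0, "rz": 0},
  {"x": 0.02, "y": 0.23, "z": 0, "rx": 0, "ry": 0, "rz": 0},
])

```text
clock: 13.15
ee_pos: [493.4, 155.7, 194.6]
orientation: [[-0.991, -0.13, -0.0], [-0.13, 0.991, -0.001], [0.0, -0.001, -1.0]]
wrist_force: [-2.4, -2.0, -0.2]
grip_width: 15.6
grasp_force: 30.0
```

Run:
```python
from h import *
c=read_camera("wrist"); s=read_camera("scene")
a=np.hstack([cv2.resize(c["color"][140:340,160:420],(390,300)),cv2.resize(s["color"][150:250,160:290],(390,300),interpolation=cv2.INTER_CUBIC)])
cv2.imwrite("pics/m3.png",cv2.convertScaleAbs(a[:,:,::-1],alpha=1.4))
```

```text
(no output)
```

View pics/m3.png

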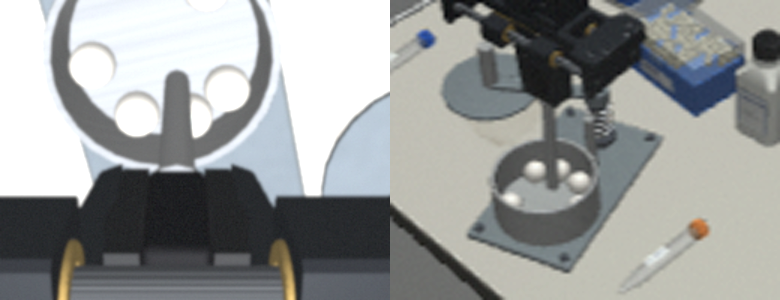

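All five beads are in the pot and the rod is still vertical in the grip (shaft at column 178 of the crop, as before). Third turn next, then back to the middle.

Request:
send_rows([
  {"x": 0.08, "y": 0.22, "z": 0, "rx": 0, "ry": 0, "rz": 0},
  {"x": 0.13, "y": 0.19, "z": 0, "rx": 0, "ry": 0, "rz": 0},
  {"x": 0.18, "y": 0.15, "z": 0, "rx": 0, "ry": 0, "rz": 0},
  {"x": 0.21, "y": 0.1, "z": 0, "rx": 0, "ry": 0, "rz": 0},
  {"x": 0.23, "y": 0.04, "z": 0, "rx": 0, "ry": 0, "rz": 0},
  {"x": 0.23, "y": -0.02, "z": 0, "rx": 0, "ry": 0, "rz": 0},
  {"x": 0.22, "y": -0.08, "z": 0, "rx": 0, "ry": 0, "rz": 0},
  {"x": 0.19, "y": -0.13, "z": 0, "rx": 0, "ry": 0, "rz": 0},
])

```text
clock: 13.92
ee_pos: [447.1, 163.6, 195.0]
orientation: [[-0.991, -0.13, 0.001], [-0.13, 0.991, 0.001], [-0.001, 0.001, -1.0]]
wrist_force: [-0.7, 0.2, -0.5]
grip_width: 15.7
grasp_force: 29.8
```

Request:
send_rows([
  {"x": 0.15, "y": -0.18, "z": 0, "rx": 0, "ry": 0, "rz": 0},
  {"x": 0.1, "y": -0.21, "z": 0, "rx": 0, "ry": 0, "rz": 0},
  {"x": 0.04, "y": -0.23, "z": 0, "rx": 0, "ry": 0, "rz": 0},
  {"x": -0.02, "y": -0.23, "z": 0, "rx": 0, "ry": 0, "rz": 0},
  {"x": -0.08, "y": -0.22, "z": 0, "rx": 0, "ry": 0, "rz": 0},
  {"x": -0.13, "y": -0.19, "z": 0, "rx": 0, "ry": 0, "rz": 0},
  {"x": -0.18, "y": -0.15, "z": 0, "rx": 0, "ry": 0, "rz": 0},
  {"x": -0.21, "y": -0.1, "z": 0, "rx": 0, "ry": 0, "rz": 0},
])

```text
clock: 14.58
ee_pos: [464.2, 119.3, 194.7]
orientation: [[-0.992, -0.129, -0.0], [-0.129, 0.992, 0.0], [0.0, 0.0, -1.0]]
wrist_force: [-0.9, 0.6, -1.1]
grip_width: 15.8
grasp_force: 29.8
```

Request:
send_rows([
  {"x": -0.23, "y": -0.04, "z": 0, "rx": 0, "ry": 0, "rz": 0},
  {"x": -0.23, "y": 0.02, "z": 0, "rx": 0, "ry": 0, "rz": 0},
  {"x": -0.22, "y": 0.08, "z": 0, "rx": 0, "ry": 0, "rz": 0},
  {"x": -0.19, "y": 0.13, "z": 0, "rx": 0, "ry": 0, "rz": 0},
  {"x": -0.15, "y": 0.18, "z": 0, "rx": 0, "ry": 0, "rz": 0},
  {"x": -0.1, "y": 0.21, "z": 0, "rx": 0, "ry": 0, "rz": 0},
  {"x": -0.04, "y": 0.23, "z": 0, "rx": 0, "ry": 0, "rz": 0},
  {"x": 0.02, "y": 0.23, "z": 0, "rx": 0, "ry": 0, "rz": 0},
])

```text
clock: 15.25
ee_pos: [493.6, 156.1, 194.9]
orientation: [[-0.991, -0.13, 0.001], [-0.13, 0.991, -0.0], [-0.001, -0.0, -1.0]]
wrist_force: [0.0, -0.5, -0.7]
grip_width: 15.7
grasp_force: 30.0
```

Request:
send_rows([
  {"x": 0.1, "y": -0.05, "z": 0, "rx": 0, "ry": 0, "rz": 0},
  {"x": 0.1, "y": -0.05, "z": 0, "rx": 0, "ry": 0, "rz": 0},
  {"x": 0, "y": 0, "z": -0.2, "rx": 0, "ry": 0, "rz": 0},
  {"x": 0, "y": 0, "z": -0.4, "rx": 0, "ry": 0, "rz": 0},
  {"x": 0, "y": 0, "z": -0.5, "rx": 0, "ry": 0, "rz": 0},
  {"x": 0, "y": 0, "z": -0.55, "rx": 0, "ry": 0, "rz": 0},
  {"x": 0, "y": 0, "z": -0.55, "rx": 0, "ry": 0, "rz": 0},
  {"x": 0, "y": 0, "z": -0.55, "rx": 0, "ry": 0, "rz": 0},
])

```text
clock: 15.92
ee_pos: [487.5, 151.1, 278.6]
orientation: [[-0.992, -0.129, 0.001], [-0.129, 0.992, -0.0], [-0.001, -0.0, -1.0]]
wrist_force: [0.4, 0.3, -1.0]
grip_width: 15.6
grasp_force: 30.0
```

Run:
```python
from h import *
import pickle
plan([504.8,-253.8,276],16)
c=read_camera("wrist"); pickle.dump(c,open("w4.pkl","wb")); save(c,"w4")
```

```text
at [487.5 151.1 278.6] yaw 97.42 dyaw 0 t 15.9167 F [ 0.4  0.3 -1. ]
{'x': np.float64(0.073), 'y': np.float64(-0.841), 'z': np.float64(0.005), 'rz': np.float64(-0.0)}
```

Request:
send_rows([
  {"x": 0.03, "y": -0.4, "z": 0, "rx": 0, "ry": 0, "rz": 0},
  {"x": 0.076, "y": -0.87, "z": 0, "rx": 0, "ry": 0, "rz": 0},
  {"x": 0.076, "y": -0.87, "z": 0, "rx": 0, "ry": 0, "rz": 0},
  {"x": 0.076, "y": -0.87, "z": 0, "rx": 0, "ry": 0, "rz": 0},
  {"x": 0.076, "y": -0.87, "z": 0, "rx": 0, "ry": 0, "rz": 0},
  {"x": 0.076, "y": -0.87, "z": 0, "rx": 0, "ry": 0, "rz": 0},
  {"x": 0.076, "y": -0.87, "z": 0, "rx": 0, "ry": 0, "rz": 0},
  {"x": 0.076, "y": -0.87, "z": 0, "rx": 0, "ry": 0, "rz": 0},
])

```text
clock: 16.63
ee_pos: [495.5, -45.9, 276.1]
orientation: [[-0.992, -0.129, -0.002], [-0.129, 0.992, 0.0], [0.002, 0.001, -1.0]]
wrist_force: [1.0, -0.0, -0.5]
grip_width: 15.7
grasp_force: 30.0
```

Request:
send_rows([
  {"x": 0.076, "y": -0.87, "z": 0, "rx": 0, "ry": 0, "rz": 0},
  {"x": 0.076, "y": -0.87, "z": 0, "rx": 0, "ry": 0, "rz": 0},
  {"x": 0.076, "y": -0.87, "z": 0, "rx": 0, "ry": 0, "rz": 0},
  {"x": 0.076, "y": -0.87, "z": 0, "rx": 0, "ry": 0, "rz": 0},
  {"x": 0.076, "y": -0.87, "z": 0, "rx": 0, "ry": 0, "rz": 0},
  {"x": 0.076, "y": -0.87, "z": 0, "rx": 0, "ry": 0, "rz": 0},
  {"x": 0.076, "y": -0.87, "z": 0, "rx": 0, "ry": 0, "rz": 0},
  {"x": 0.076, "y": -0.87, "z": 0, "rx": 0, "ry": 0, "rz": 0},
])

```text
clock: 17.3
ee_pos: [504.3, -255.2, 276.0]
orientation: [[-0.992, -0.129, -0.002], [-0.129, 0.992, 0.001], [0.002, 0.001, -1.0]]
wrist_force: [0.7, 0.3, -1.2]
grip_width: 15.8
grasp_force: 30.0
```

Request:
send_rows([
  {"x": 0, "y": 0, "z": 0.1, "rx": 0, "ry": 0, "rz": 0},
  {"x": 0, "y": 0, "z": 0, "rx": 0, "ry": 0, "rz": 0},
  {"x": 0, "y": 0, "z": 0, "rx": 0, "ry": 0, "rz": 0},
  {"x": 0, "y": 0, "z": 0, "rx": 0, "ry": 0, "rz": 0},
  {"x": 0, "y": 0, "z": 0, "rx": 0, "ry": 0, "rz": 0},
  {"x": 0, "y": 0, "z": 0, "rx": 0, "ry": 0, "rz": 0},
  {"x": 0, "y": 0, "z": 0, "rx": 0, "ry": 0, "rz": 0},
  {"x": 0, "y": 0, "z": 0, "rx": 0, "ry": 0, "rz": 0},
])

```text
clock: 17.97
ee_pos: [505.4, -252.8, 274.4]
orientation: [[-0.991, -0.13, 0.0], [-0.13, 0.991, -0.0], [-0.0, -0.0, -1.0]]
wrist_force: [-0.4, 0.3, -1.1]
grip_width: 15.7
grasp_force: 30.0
```

Run:
```python
from h import *
import pickle
plan([504.8,-253.8,276],1)
c=read_camera("wrist"); s=read_camera("scene");pickle.dump((c,s),open("w5.pkl","wb"))
p=np.array(state()["ee_pos"]); f=p-[0,0,175.8]
print("foot exp w",proj(c,f),"s",proj(s,f),"hole w",proj(c,[504.6,-253.2,55]),"s",proj(s,[504.6,-253.2,55]))
a=np.hstack([cv2.resize(c["color"][140:240,230:330],(400,400),interpolation=cv2.INTER_CUBIC),cv2.resize(s["color"][230:330,280:380],(400,400),interpolation=cv2.INTER_CUBIC)])
cv2.imwrite("pics/m4.png",cv2.convertScaleAbs(a[:,:,::-1],alpha=1.6))
```

```text
at [ 505.4 -252.8  274.4] yaw 97.5 dyaw 0 t 17.9667 F [-0.4  0.3 -1.1]
{'x': np.float64(0.025), 'y': np.float64(-0.031), 'z': np.float64(-0.054), 'rz': np.float64(-0.0)}
foot exp w [277.15351396 203.69159166] s [329.72684178 270.44947442] hole w [277.0291522  189.11376394] s [328.3115461  281.88744679]
```

View pics/m4.png

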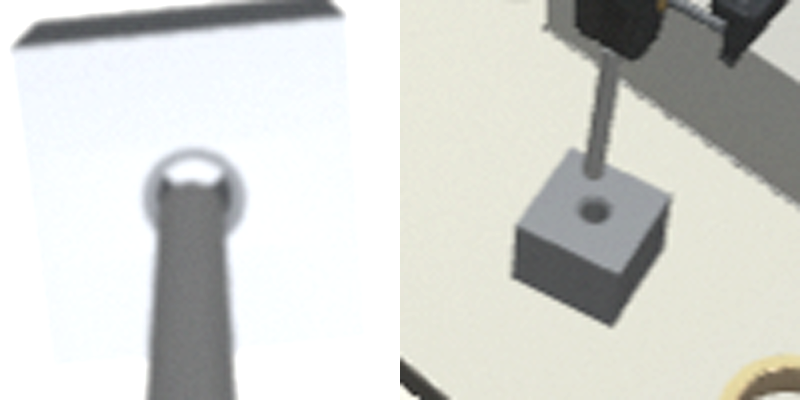

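The foot shows about 10 px further up in the wrist view than a vertical rod would (tip edge at crop (194,183), hole at (195,197)). So the rod has tilted in the pads, and I'll quantify that with a silhouette fit.

Run:
```python
from h import *
import pickle
c,s=pickle.load(open("w5.pkl","rb")); st=state(); p=np.array(st["ee_pos"]); R=np.array(st["orientation"])
G=p+R[:,2]*45
for a in np.arange(-.02,.161,.02):
    for b in (0,.02) if abs(a-.08)<.001 else (0,):
        d=np.array([a,b,1]); d/=np.linalg.norm(d); d=R@d
        u=np.cross(d,[0,1,0]); u/=np.linalg.norm(u); v=np.cross(d,u)
        C=[G+130.8*d+5.5*(np.cos(t)*u+np.sin(t)*v) for t in np.linspace(0,6.28,40)]
        w=np.array([proj(c,q) for q in C]); z=np.array([proj(s,q) for q in C])
        print(round(a,2),b,"w top row",w[:,1].min().round(1),"col",w[:,0].mean().round(1),"scene bottom",z[:,1].max().round(1),"col",z[:,0].mean().round(1),"foot",(G+130.8*d).round(1))
# edges measured
g=cv2.cvtColor(c["color"],cv2.COLOR_RGB2GRAY)
print("wrist col278",g[180:196,278],"\nrow 205",g[205,262:296]); g=cv2.cvtColor(s["color"],cv2.COLOR_RGB2GRAY)
print("scene col328",g[262:290,328],"row268",g[268,318:342])
```

```text
-0.02 0 w top row 199.9 col 277.1 scene bottom 271.6 col 330.4 foot [ 508.  -252.6   98.5]
0.0 0 w top row 196.4 col 277.1 scene bottom 272.3 col 329.8 foot [ 505.4 -253.    98.5]
0.02 0 w top row 193.0 col 277.1 scene bottom 273.0 col 329.2 foot [ 502.8 -253.3   98.5]
0.04 0 w top row 189.5 col 277.1 scene bottom 273.6 col 328.6 foot [ 500.2 -253.7   98.6]
0.06 0 w top row 186.1 col 277.1 scene bottom 274.3 col 327.9 foot [ 497.6 -254.    98.7]
0.08 0 w top row 182.6 col 277.1 scene bottom 274.9 col 327.3 foot [ 495.1 -254.3   98.9]
0.08 0.02 w top row 182.6 col 280.7 scene bottom 274.4 col 326.4 foot [ 494.7 -251.7   99. ]
0.1 0 w top row 179.2 col 277.1 scene bottom 275.5 col 326.7 foot [ 492.5 -254.7   99.2]
0.12 0 w top row 175.8 col 277.1 scene bottom 276.1 col 326.1 foot [ 489.9 -255.    99.4]
0.14 0 w top row 172.3 col 277.1 scene bottom 276.7 col 325.6 foot [ 487.4 -255.3   99.8]
0.16 0 w top row 168.9 col 277.1 scene bottom 277.3 col 325.0 foot [ 484.9 -255.7  100.2]
wrist col278 [153 161 163 162 149 115  85  77  74  76  76  77  75  76  76  75] 
row 205 [160 160 161 161 160 152 129  93  73  69  75  75  74  75  76  76  74  75
  75  76  73  74  70  77 107 144 158 162 158 160 160 161 161 160]
scene col328 [ 63  63  63  66  65  66  68  68  67  67  66  67  67  95 101 100  97  85
  69  55  53  53  54  61  97 100 101 101] row268 [143 144 139 121 100  99 101 104  86  63  68  68  63 106 142 142 143 143
 143 142 143 141 143 142]
```

The fit gives about 0.062 rad about the tool's y axis. I'll tilt the tool back by that, shifting so the grasp point stays over the hole.

Request:
send_rows([
  {"x": 0.055, "y": 0, "z": 0, "rx": 0, "ry": -0.04, "rz": 0},
  {"x": 0.055, "y": 0, "z": 0, "rx": 0, "ry": -0.04, "rz": 0},
  {"x": 0, "y": 0, "z": 0, "rx": 0, "ry": 0, "rz": 0},
  {"x": 0, "y": 0, "z": 0, "rx": 0, "ry": 0, "rz": 0},
  {"x": 0, "y": 0, "z": 0, "rx": 0, "ry": 0, "rz": 0},
  {"x": 0, "y": 0, "z": 0, "rx": 0, "ry": 0, "rz": 0},
  {"x": 0, "y": 0, "z": 0, "rx": 0, "ry": 0, "rz": 0},
  {"x": 0, "y": 0, "z": 0, "rx": 0, "ry": 0, "rz": 0},
])

```text
clock: 18.73
ee_pos: [502.2, -253.5, 274.1]
orientation: [[-0.99, -0.13, 0.062], [-0.13, 0.992, 0.008], [-0.063, 0.0, -0.998]]
wrist_force: [-0.3, -0.8, -0.6]
grip_width: 15.8
grasp_force: 30.0
```

Run:
```python
from h import *
st=state(); p=np.array(st["ee_pos"]); R=np.array(st["orientation"]); print(p.round(1),R.round(3).tolist())
for k in range(2):
    c=read_camera("wrist"); 
    g=cv2.cvtColor(c["color"],cv2.COLOR_RGB2GRAY); print(g[180:206,278], g[205,262:296] if k==0 else "")
G=p+R[:,2]*45
for a in (.05,.06,.07):
    d=R@np.array([a,0,1])/np.hypot(1,a)
    print(a,proj(c,G+130.8*d)-[0,7.3],"foot",(G+130.8*d).round(1),"tilt",d.round(3))
print("hole",proj(c,[504.6,-253.2,55]))
for z in (75,186): print("down in tool", ((np.array([0,0,-1])@R)).round(3))
```

```text
[ 502.2 -253.5  274.1] [[-0.99, -0.13, 0.062], [-0.13, 0.992, 0.008], [-0.063, 0.0, -0.998]]
[60 60 59 59 64 72 76 76 76 76 77 76 76 76 77 76 77 77 76 76 77 76 74 76
 78 77] [160 161 161 161 161 154 131  93  72  71  74  75  76  76  78  76  77  77
  77  75  75  73  73  79 108 145 161 162 162 161 161 160 160 162]
[60 62 59 57 64 70 75 76 76 77 78 75 76 77 77 76 76 75 75 77 78 78 77 77
 77 78] 
0.05 [277.34517607 187.88324408] foot [ 506.6 -252.9   98.4] tilt [ 0.012  0.002 -1.   ]
0.06 [277.34533476 186.16218302] foot [ 505.3 -253.1   98.4] tilt [ 0.003  0.    -1.   ]
0.07 [277.34549226 184.44287129] foot [ 504.  -253.3   98.4] tilt [-0.007 -0.001 -1.   ]
hole [277.36161746 177.09876715]
down in tool [ 0.063 -0.     0.998]
down in tool [ 0.063 -0.     0.998]
```

Request:
send_rows([
  {"x": 0.022, "y": 0, "z": 0.35, "rx": 0, "ry": 0, "rz": 0},
  {"x": 0.022, "y": 0, "z": 0.35, "rx": 0, "ry": 0, "rz": 0},
  {"x": 0.022, "y": 0, "z": 0.35, "rx": 0, "ry": 0, "rz": 0},
  {"x": 0.012, "y": 0, "z": 0.2, "rx": 0, "ry": 0, "rz": 0},
  {"x": 0.012, "y": 0, "z": 0.2, "rx": 0, "ry": 0, "rz": 0},
  {"x": 0.012, "y": 0, "z": 0.2, "rx": 0, "ry": 0, "rz": 0},
  {"x": 0.012, "y": 0, "z": 0.2, "rx": 0, "ry": 0, "rz": 0},
  {"x": 0.006, "y": 0, "z": 0.1, "rx": 0, "ry": 0, "rz": 0},
])

```text
clock: 19.5
ee_pos: [502.1, -253.5, 214.9]
orientation: [[-0.99, -0.13, 0.062], [-0.13, 0.992, 0.009], [-0.062, 0.001, -0.998]]
wrist_force: [-0.9, 0.5, -1.2]
grip_width: 15.9
grasp_force: 30.0
```

In the hole with no side force. Lowering to the bottom.

Request:
send_rows([
  {"x": 0.01, "y": 0, "z": 0.18, "rx": 0, "ry": 0, "rz": 0},
  {"x": 0.01, "y": 0, "z": 0.18, "rx": 0, "ry": 0, "rz": 0},
  {"x": 0.01, "y": 0, "z": 0.18, "rx": 0, "ry": 0, "rz": 0},
  {"x": 0.01, "y": 0, "z": 0.18, "rx": 0, "ry": 0, "rz": 0},
  {"x": 0.01, "y": 0, "z": 0.14, "rx": 0, "ry": 0, "rz": 0},
  {"x": 0.004, "y": 0, "z": 0.08, "rx": 0, "ry": 0, "rz": 0},
  {"x": 0, "y": 0, "z": 0, "rx": 0, "ry": 0, "rz": 0},
  {"x": 0, "y": 0, "z": 0, "rx": 0, "ry": 0, "rz": 0},
])

```text
clock: 20.17
ee_pos: [502.3, -253.6, 187.3]
orientation: [[-0.99, -0.13, 0.062], [-0.13, 0.992, 0.008], [-0.063, -0.0, -0.998]]
wrist_force: [0.3, -0.7, -1.0]
grip_width: 15.9
grasp_force: 30.0
```

Request:
send_rows([
  {"x": 0, "y": 0, "z": 0, "rx": 0, "ry": 0, "rz": 0},
  {"x": 0, "y": 0, "z": 0, "rx": 0, "ry": 0, "rz": 0},
  {"x": 0, "y": 0, "z": 0, "rx": 0, "ry": 0, "rz": 0},
  {"x": 0, "y": 0, "z": 0, "rx": 0, "ry": 0, "rz": 0},
  {"x": 0, "y": 0, "z": 0, "rx": 0, "ry": 0, "rz": 0},
  {"x": 0, "y": 0, "z": 0, "rx": 0, "ry": 0, "rz": 0},
  {"x": 0, "y": 0, "z": 0, "rx": 0, "ry": 0, "rz": 0},
  {"x": 0, "y": 0, "z": 0, "rx": 0, "ry": 0, "rz": 0},
], gripper=0.5)

```text
clock: 20.83
ee_pos: [502.3, -253.6, 187.3]
orientation: [[-0.99, -0.13, 0.062], [-0.13, 0.992, 0.008], [-0.063, -0.0, -0.998]]
wrist_force: [0.6, 1.1, 0.9]
grip_width: 65.7
grasp_force: 0.0
```

Request:
send_rows([
  {"x": -0.006, "y": 0, "z": -0.1, "rx": 0, "ry": 0, "rz": 0},
  {"x": -0.03, "y": 0, "z": -0.5, "rx": 0, "ry": 0, "rz": 0},
  {"x": -0.03, "y": 0, "z": -0.5, "rx": 0, "ry": 0, "rz": 0},
  {"x": -0.03, "y": 0, "z": -0.5, "rx": 0, "ry": 0, "rz": 0},
  {"x": -0.03, "y": 0, "z": -0.5, "rx": 0, "ry": 0, "rz": 0},
  {"x": -0.03, "y": 0, "z": -0.5, "rx": 0, "ry": 0, "rz": 0},
  {"x": 0, "y": 0, "z": 0, "rx": 0, "ry": 0.04, "rz": 0},
  {"x": 0, "y": 0, "z": 0, "rx": 0, "ry": 0.04, "rz": 0},
])

```text
clock: 21.5
ee_pos: [502.0, -253.7, 266.8]
orientation: [[-0.992, -0.129, 0.0], [-0.129, 0.992, -0.002], [-0.0, -0.002, -1.0]]
wrist_force: [0.1, -0.0, -0.6]
grip_width: 65.8
grasp_force: 0.0
```

Run:
```python
from h import *
st=state(); print(np.round(st["ee_pos"],1),np.round(st["orientation"],3).tolist(),st["grip_width"])
c=read_camera("wrist"); s=read_camera("scene")
for k,i in(("w",c),("s",s)):
  for n in("stir_rod","rod_stand"): print(k,n,[(np.round(r["position"],0).tolist(),round(r["p"],2)) for r in recognise(i,n)[:2]])
D=__import__("pickle").load(open("d.pkl","rb"))
d=cv2.absdiff(s["color"],D["scene"]["color"]).max(2); print("scene diff around rod",d[255:315,300:350].mean(), (d[250:315,300:350]>60).sum())
a=s["color"][165:235,170:260]; b=D["scene"]["color"][165:235,170:260]
g=cv2.cvtColor(a,cv2.COLOR_RGB2GRAY);n,l,stt,ce=cv2.connectedComponentsWithStats((g>185).astype(np.uint8)); print("white blobs",[(stt[i,4],ce[i].round(0)+[170,165]) for i in range(1,n) if stt[i,4]>4])
np.save("s6.npy",s["color"])
```

```text
[ 502.  -253.7  266.8] [[-0.992, -0.129, 0.0], [-0.129, 0.992, -0.002], [-0.0, -0.002, -1.0]] 65.80924773571823
w stir_rod [([498.0, -256.0, 157.0], 0.64)]
w rod_stand [([495.0, -256.0, 57.0], 0.77)]
s stir_rod [([500.0, -258.0, 130.0], 0.47)]
s rod_stand [([489.0, -267.0, 55.0], 0.59)]
scene diff around rod 10.783 1
white blobs []
```

The rod stands as it did at the start: the scene picture near it is essentially identical and no force remains. Now to the cover pin, with the tool's y axis along the pin's tangent (34.8°).

```bash
python3 - <<'E' | sed 's/np.float64//g'
from h import *
plan([507,265.4,260],24,34.8)
E
```

```text
at [ 502.  -253.5  265.4] yaw 97.46 dyaw -62.66 t 21.8 F [ 0.4  0.5 -0.6]
{'x': (-0.1), 'y': (0.714), 'z': (0.007), 'rz': (0.058)}
{'x': (-0.068), 'y': (0.718), 'z': (0.007), 'rz': (0.058)}
{'x': (-0.035), 'y': (0.72), 'z': (0.007), 'rz': (0.058)}
{'x': (-0.002), 'y': (0.721), 'z': (0.007), 'rz': (0.058)}
{'x': (0.031), 'y': (0.72), 'z': (0.007), 'rz': (0.058)}
{'x': (0.063), 'y': (0.718), 'z': (0.007), 'rz': (0.058)}
{'x': (0.096), 'y': (0.714), 'z': (0.007), 'rz': (0.058)}
{'x': (0.128), 'y': (0.709), 'z': (0.007), 'rz': (0.058)}
{'x': (0.161), 'y': (0.703), 'z': (0.007), 'rz': (0.058)}
{'x': (0.192), 'y': (0.695), 'z': (0.007), 'rz': (0.058)}
{'x': (0.224), 'y': (0.685), 'z': (0.007), 'rz': (0.058)}
{'x': (0.255), 'y': (0.674), 'z': (0.007), 'rz': (0.058)}
{'x': (0.285), 'y': (0.662), 'z': (0.007), 'rz': (0.058)}
{'x': (0.315), 'y': (0.648), 'z': (0.007), 'rz': (0.058)}
{'x': (0.344), 'y': (0.633), 'z': (0.007), 'rz': (0.058)}
{'x': (0.373), 'y': (0.617), 'z': (0.007), 'rz': (0.058)}
{'x': (0.401), 'y': (0.599), 'z': (0.007), 'rz': (0.058)}
{'x': (0.427), 'y': (0.58), 'z': (0.007), 'rz': (0.058)}
{'x': (0.453), 'y': (0.56), 'z': (0.007), 'rz': (0.058)}
{'x': (0.478), 'y': (0.539), 'z': (0.007), 'rz': (0.058)}
{'x': (0.503), 'y': (0.517), 'z': (0.007), 'rz': (0.058)}
{'x': (0.526), 'y': (0.493), 'z': (0.007), 'rz': (0.058)}
{'x': (0.547), 'y': (0.469), 'z': (0.007), 'rz': (0.058)}
{'x': (0.568), 'y': (0.443), 'z': (0.007), 'rz': (0.058)}
```

Request:
send_rows([
  {"x": -0.1, "y": 0.71, "z": 0, "rx": 0, "ry": 0, "rz": 0.058},
  {"x": -0.07, "y": 0.72, "z": 0, "rx": 0, "ry": 0, "rz": 0.058},
  {"x": -0.03, "y": 0.72, "z": 0, "rx": 0, "ry": 0, "rz": 0.058},
  {"x": 0, "y": 0.72, "z": 0, "rx": 0, "ry": 0, "rz": 0.058},
  {"x": 0.03, "y": 0.72, "z": 0, "rx": 0, "ry": 0, "rz": 0.058},
  {"x": 0.06, "y": 0.72, "z": 0, "rx": 0, "ry": 0, "rz": 0.058},
  {"x": 0.1, "y": 0.71, "z": 0, "rx": 0, "ry": 0, "rz": 0.058},
  {"x": 0.13, "y": 0.71, "z": 0, "rx": 0, "ry": 0, "rz": 0.058},
], gripper=1)

```text
clock: 22.47
ee_pos: [503.3, -79.7, 265.5]
orientation: [[-0.972, 0.235, 0.0], [0.235, 0.972, 0.0], [-0.0, 0.0, -1.0]]
wrist_force: [1.1, 1.1, -0.5]
grip_width: 87.8
grasp_force: 0.0
```

Request:
send_rows([
  {"x": 0.16, "y": 0.7, "z": 0, "rx": 0, "ry": 0, "rz": 0.058},
  {"x": 0.19, "y": 0.69, "z": 0, "rx": 0, "ry": 0, "rz": 0.058},
  {"x": 0.22, "y": 0.69, "z": 0, "rx": 0, "ry": 0, "rz": 0.058},
  {"x": 0.25, "y": 0.67, "z": 0, "rx": 0, "ry": 0, "rz": 0.058},
  {"x": 0.29, "y": 0.66, "z": 0, "rx": 0, "ry": 0, "rz": 0.058},
  {"x": 0.31, "y": 0.65, "z": 0, "rx": 0, "ry": 0, "rz": 0.058},
  {"x": 0.34, "y": 0.63, "z": 0, "rx": 0, "ry": 0, "rz": 0.058},
  {"x": 0.37, "y": 0.62, "z": 0, "rx": 0, "ry": 0, "rz": 0.058},
])

```text
clock: 23.13
ee_pos: [505.4, 92.8, 265.5]
orientation: [[-0.825, 0.566, 0.0], [0.566, 0.825, 0.0], [-0.0, 0.0, -1.0]]
wrist_force: [0.1, -0.8, -0.2]
grip_width: 88.4
grasp_force: 0.0
```

Request:
send_rows([
  {"x": 0.4, "y": 0.6, "z": 0, "rx": 0, "ry": 0, "rz": 0.058},
  {"x": 0.43, "y": 0.58, "z": 0, "rx": 0, "ry": 0, "rz": 0.058},
  {"x": 0.45, "y": 0.56, "z": 0, "rx": 0, "ry": 0, "rz": 0.058},
  {"x": 0.48, "y": 0.54, "z": 0, "rx": 0, "ry": 0, "rz": 0.058},
  {"x": 0.5, "y": 0.52, "z": 0, "rx": 0, "ry": 0, "rz": 0.058},
  {"x": 0.53, "y": 0.49, "z": 0, "rx": 0, "ry": 0, "rz": 0.058},
  {"x": 0.55, "y": 0.47, "z": 0, "rx": 0, "ry": 0, "rz": 0.058},
  {"x": 0.57, "y": 0.44, "z": 0, "rx": 0, "ry": 0, "rz": 0.058},
])

```text
clock: 23.8
ee_pos: [506.9, 266.0, 265.4]
orientation: [[-0.569, 0.822, 0.0], [0.822, 0.569, 0.0], [0.0, 0.0, -1.0]]
wrist_force: [-0.2, 0.1, -0.1]
grip_width: 88.2
grasp_force: 0.0
```

```bash
python3 - <<'E' | sed 's/np.float64//g'
from h import *
import pickle
c=read_camera("wrist"); pickle.dump(c,open("w7.pkl","wb"))
print("pin exp",proj(c,[507,265.4,114]),"pivot",proj(c,[566.4,180,74]))
for n in ("cover_pin","pivot","bead0"): print(n,[(np.round(r["position"],0).tolist(),round(r["p"],2)) for r in recognise(c,n)[:5]])
a=cv2.resize(c["color"][100:400,130:430],(600,600),interpolation=cv2.INTER_CUBIC)
cv2.imwrite("pics/m5.png",cv2.convertScaleAbs(a[:,:,::-1],alpha=1.4))
plan([507,265.4,140],8,34.8)
E
```

```text
pin exp [277.29508582 214.14360483] pivot [277.56998702 317.47624012]
cover_pin [([508.0, 269.0, 62.0], 0.98)]
pivot [([504.0, 207.0, 65.0], 0.78), ([497.0, 132.0, 34.0], 0.66)]
bead0 [([492.0, 167.0, 35.0], 0.67), ([500.0, 151.0, 30.0], 0.65), ([478.0, 180.0, 37.0], 0.64), ([455.0, 174.0, 34.0], 0.6), ([493.0, 132.0, 33.0], 0.58)]
at [506.9 264.9 265.3] yaw 34.92 dyaw -0.12 t 24.0 F [-0.3 -0.3  0.1]
{'x': (0.001), 'y': (0.001), 'z': (0.522), 'rz': (0.0)}
{'x': (0.001), 'y': (0.001), 'z': (0.522), 'rz': (0.0)}
{'x': (0.001), 'y': (0.001), 'z': (0.522), 'rz': (0.0)}
{'x': (0.001), 'y': (0.001), 'z': (0.522), 'rz': (0.0)}
{'x': (0.001), 'y': (0.001), 'z': (0.522), 'rz': (0.0)}
{'x': (0.001), 'y': (0.001), 'z': (0.522), 'rz': (0.0)}
{'x': (0.001), 'y': (0.001), 'z': (0.522), 'rz': (0.0)}
{'x': (0.001), 'y': (0.001), 'z': (0.522), 'rz': (0.0)}
```

View pics/m5.png

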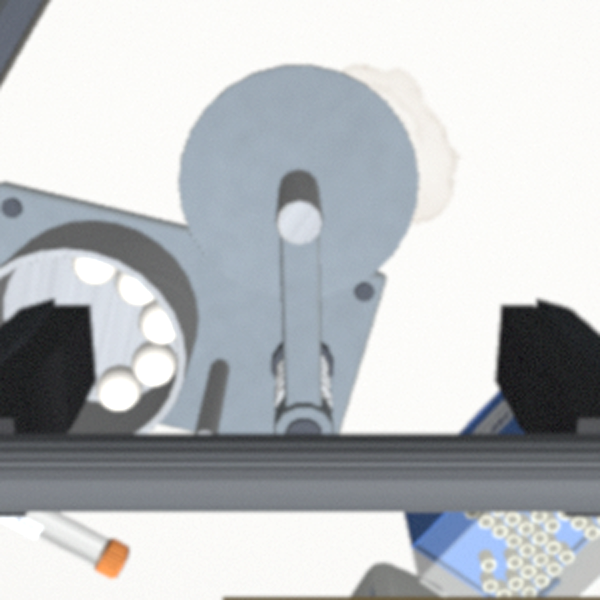

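The pin top shows at (279.5,210.5) against a predicted (277.3,214.1), about 2 mm off, and the bar runs straight along the tool's x axis. All five beads are in the pot. I count 11 pictures viewed, one over the limit of 10, so I'll view no more. Descending onto the pin.

Request:
send_rows([
  {"x": 0.05, "y": 0.04, "z": 0.4, "rx": 0, "ry": 0, "rz": 0},
  {"x": 0, "y": 0, "z": 0.7, "rx": 0, "ry": 0, "rz": 0},
  {"x": 0, "y": 0, "z": 0.7, "rx": 0, "ry": 0, "rz": 0},
  {"x": 0, "y": 0, "z": 0.6, "rx": 0, "ry": 0, "rz": 0},
  {"x": 0, "y": 0, "z": 0.6, "rx": 0, "ry": 0, "rz": 0},
  {"x": 0, "y": 0, "z": 0.5, "rx": 0, "ry": 0, "rz": 0},
  {"x": 0, "y": 0, "z": 0.4, "rx": 0, "ry": 0, "rz": 0},
  {"x": 0, "y": 0, "z": 0.25, "rx": 0, "ry": 0, "rz": 0},
])

```text
clock: 24.67
ee_pos: [507.1, 265.6, 139.8]
orientation: [[-0.57, 0.821, -0.002], [0.821, 0.57, -0.0], [0.001, -0.002, -1.0]]
wrist_force: [-0.3, 0.3, 0.4]
grip_width: 88.4
grasp_force: 0.0
```

Request:
send_rows([
  {"x": 0, "y": 0, "z": 0, "rx": 0, "ry": 0, "rz": 0},
  {"x": 0, "y": 0, "z": 0, "rx": 0, "ry": 0, "rz": 0},
  {"x": 0, "y": 0, "z": 0, "rx": 0, "ry": 0, "rz": 0},
  {"x": 0, "y": 0, "z": 0, "rx": 0, "ry": 0, "rz": 0},
  {"x": 0, "y": 0, "z": 0, "rx": 0, "ry": 0, "rz": 0},
  {"x": 0, "y": 0, "z": 0, "rx": 0, "ry": 0, "rz": 0},
  {"x": 0, "y": 0, "z": 0, "rx": 0, "ry": 0, "rz": 0},
  {"x": 0, "y": 0, "z": 0, "rx": 0, "ry": 0, "rz": 0},
], gripper=-1, newtons=20)

```text
clock: 25.33
ee_pos: [507.2, 266.9, 141.1]
orientation: [[-0.571, 0.821, 0.0], [0.821, 0.571, 0.0], [-0.0, 0.0, -1.0]]
wrist_force: [-0.3, -0.0, 0.7]
grip_width: 37.1
grasp_force: 0.0
```

Request:
send_rows([
  {"x": 0, "y": 0, "z": 0, "rx": 0, "ry": 0, "rz": 0},
  {"x": 0, "y": 0, "z": 0, "rx": 0, "ry": 0, "rz": 0},
  {"x": 0, "y": 0, "z": 0, "rx": 0, "ry": 0, "rz": 0},
  {"x": 0, "y": 0, "z": 0, "rx": 0, "ry": 0, "rz": 0},
  {"x": 0, "y": 0, "z": 0, "rx": 0, "ry": 0, "rz": 0},
  {"x": 0, "y": 0, "z": 0, "rx": 0, "ry": 0, "rz": 0},
  {"x": 0, "y": 0, "z": 0, "rx": 0, "ry": 0, "rz": 0},
  {"x": 0, "y": 0, "z": 0, "rx": 0, "ry": 0, "rz": 0},
])

```text
clock: 26.0
ee_pos: [507.3, 267.0, 141.0]
orientation: [[-0.571, 0.821, 0.0], [0.821, 0.571, 0.0], [-0.0, 0.0, -1.0]]
wrist_force: [0.5, 0.9, -1.0]
grip_width: 15.4
grasp_force: 20.0
```

Request:
send_rows([
  {"x": -0.005, "y": -0.189, "z": 0, "rx": 0, "ry": 0, "rz": -0.069},
  {"x": -0.005, "y": -0.189, "z": 0, "rx": 0, "ry": 0, "rz": -0.069},
  {"x": -0.005, "y": -0.189, "z": 0, "rx": 0, "ry": 0, "rz": -0.069},
  {"x": -0.005, "y": -0.189, "z": 0, "rx": 0, "ry": 0, "rz": -0.069},
  {"x": -0.005, "y": -0.189, "z": 0, "rx": 0, "ry": 0, "rz": -0.069},
  {"x": -0.005, "y": -0.189, "z": 0, "rx": 0, "ry": 0, "rz": -0.069},
  {"x": -0.005, "y": -0.189, "z": 0, "rx": 0, "ry": 0, "rz": -0.069},
  {"x": -0.005, "y": -0.189, "z": 0, "rx": 0, "ry": 0, "rz": -0.069},
])

```text
clock: 26.67
ee_pos: [477.4, 233.5, 141.0]
orientation: [[-0.864, 0.503, 0.002], [0.503, 0.864, -0.0], [-0.002, 0.001, -1.0]]
wrist_force: [6.4, -0.3, -4.6]
grip_width: 15.1
grasp_force: 20.0
```

Request:
send_rows([
  {"x": -0.008, "y": -0.189, "z": 0, "rx": 0, "ry": 0, "rz": -0.069},
  {"x": -0.008, "y": -0.189, "z": 0, "rx": 0, "ry": 0, "rz": -0.069},
  {"x": -0.008, "y": -0.189, "z": 0, "rx": 0, "ry": 0, "rz": -0.069},
  {"x": -0.008, "y": -0.189, "z": 0, "rx": 0, "ry": 0, "rz": -0.069},
  {"x": -0.008, "y": -0.189, "z": 0, "rx": 0, "ry": 0, "rz": -0.069},
  {"x": -0.008, "y": -0.189, "z": 0, "rx": 0, "ry": 0, "rz": -0.069},
  {"x": -0.008, "y": -0.189, "z": 0, "rx": 0, "ry": 0, "rz": -0.069},
  {"x": -0.008, "y": -0.189, "z": 0, "rx": 0, "ry": 0, "rz": -0.069},
])

```text
clock: 27.33
ee_pos: [464.5, 190.8, 141.1]
orientation: [[-0.996, 0.093, 0.003], [0.093, 0.996, 0.001], [-0.003, 0.001, -1.0]]
wrist_force: [6.7, 2.9, -7.0]
grip_width: 15.3
grasp_force: 20.0
```

Request:
send_rows([
  {"x": -0.005, "y": -0.189, "z": 0, "rx": 0, "ry": 0, "rz": -0.069},
  {"x": -0.005, "y": -0.189, "z": 0, "rx": 0, "ry": 0, "rz": -0.069},
  {"x": -0.005, "y": -0.189, "z": 0, "rx": 0, "ry": 0, "rz": -0.069},
  {"x": -0.005, "y": -0.189, "z": 0, "rx": 0, "ry": 0, "rz": -0.069},
  {"x": -0.005, "y": -0.16, "z": 0, "rx": 0, "ry": 0, "rz": -0.069},
  {"x": -0.005, "y": -0.12, "z": 0, "rx": 0, "ry": 0, "rz": -0.069},
  {"x": 0, "y": -0.1, "z": 0, "rx": 0, "ry": 0, "rz": -0.04},
  {"x": 0, "y": -0.1, "z": 0, "rx": 0, "ry": 0, "rz": -0.02},
])

```text
clock: 28.0
ee_pos: [467.9, 154.5, 141.0]
orientation: [[-0.962, -0.274, 0.004], [-0.274, 0.962, 0.002], [-0.004, 0.001, -1.0]]
wrist_force: [7.9, 7.7, -7.1]
grip_width: 15.6
grasp_force: 20.0
```

Run:
```python
from h import *
s=state(); p=np.array(s["ee_pos"]); R=np.array(s["orientation"]); d=p[:2]-[566.4,180]
print(p.round(1),"F tool",(R.T@np.array(s["wrist_force"])).round(1),"r",np.hypot(*d),"ang from park",np.degrees(np.arctan2(d[1],d[0]))%360-124.8,s["grip_width"])
```

```text
[467.9 154.5 141. ] F tool [-9.6  5.3  7.2] r 101.7475422442515 ang from park 69.74164624135848 15.554425064209259
```

Request:
send_rows([
  {"x": -0.012, "y": -0.07, "z": 0, "rx": 0, "ry": 0, "rz": -0.03},
  {"x": -0.012, "y": -0.07, "z": 0, "rx": 0, "ry": 0, "rz": -0.03},
  {"x": -0.012, "y": -0.07, "z": 0, "rx": 0, "ry": 0, "rz": -0.02},
  {"x": -0.01, "y": -0.05, "z": 0, "rx": 0, "ry": 0, "rz": 0},
  {"x": 0, "y": -0.04, "z": 0, "rx": 0, "ry": 0, "rz": 0},
  {"x": 0, "y": -0.04, "z": 0, "rx": 0, "ry": 0, "rz": 0},
  {"x": 0, "y": -0.03, "z": 0, "rx": 0, "ry": 0, "rz": 0},
  {"x": 0, "y": 0, "z": 0, "rx": 0, "ry": 0, "rz": 0},
])

```text
clock: 28.67
ee_pos: [471.1, 145.5, 141.0]
orientation: [[-0.943, -0.332, -0.0], [-0.332, 0.943, 0.004], [-0.001, 0.004, -1.0]]
wrist_force: [1.2, 14.8, -0.8]
grip_width: 15.0
grasp_force: 20.0
```

```bash
cat > f.py <<'E'
from h import *
s=state(); p=np.array(s["ee_pos"]); R=np.array(s["orientation"]); d=p[:2]-[566.4,180]
print(p.round(1),"F tool",(R.T@np.array(s["wrist_force"])).round(1),"r",np.hypot(*d),"ang from park",np.degrees(np.arctan2(d[1],d[0]))%360-124.8,s["grip_width"],s["grasp_force"])
E
python3 f.py
```

```text
[471.1 145.5 141. ] F tool [-6.1 13.6  0.8] r 101.37337418316984 ang from park 75.09230040370453 14.961604576237946 20.006572077982128
```

Request:
send_rows([
  {"x": 0, "y": -0.03, "z": 0, "rx": 0, "ry": 0, "rz": 0},
  {"x": 0, "y": 0, "z": 0, "rx": 0, "ry": 0, "rz": 0},
  {"x": 0, "y": 0, "z": 0, "rx": 0, "ry": 0, "rz": 0},
  {"x": 0, "y": 0, "z": 0, "rx": 0, "ry": 0, "rz": 0},
  {"x": 0, "y": 0, "z": 0, "rx": 0, "ry": 0, "rz": 0},
  {"x": 0, "y": 0, "z": 0, "rx": 0, "ry": 0, "rz": 0},
  {"x": 0, "y": 0, "z": 0, "rx": 0, "ry": 0, "rz": 0},
  {"x": 0, "y": 0, "z": 0, "rx": 0, "ry": 0, "rz": 0},
])

```text
clock: 29.33
ee_pos: [471.1, 145.2, 141.0]
orientation: [[-0.943, -0.332, -0.001], [-0.332, 0.943, 0.005], [-0.001, 0.005, -1.0]]
wrist_force: [0.3, 17.5, -1.3]
grip_width: 15.2
grasp_force: 20.0
```

```bash
python3 f.py
python3 - <<'E'
from h import *
import pickle
D=pickle.load(open("d.pkl","rb")); s=read_camera("scene")
d=cv2.absdiff(s["color"],D["scene"]["color"]).max(2); print("rod diff",(d[250:315,300:350]>60).sum())
for n in ("cover","cover_pin"): print(n,[(np.round(r["position"],0).tolist(),round(r["p"],2)) for r in recognise(s,n)[:2]])
E
```

```text
[471.1 145.2 141. ] F tool [-6.1 16.5  1.3] r 101.42169498687527 ang from park 75.27209598019012 15.231137605116466 20.00891808886081
rod diff 0
cover [([465.0, 139.0, 62.0], 0.7)]
cover_pin [([464.0, 135.0, 66.0], 0.75), ([494.0, 415.0, 13.0], 0.34)]
```

The force rises with almost no motion, so the arm is at its stop: about 75° swung, with the cover seen centred over the pot. Handing in.

```bash
python3 -c "
from bench import *
print(close_job())"
```

```text
the job is handed in; nothing more can be done
None
```

I stirred the beads three full turns, put the rod back upright in its stand and let it go, then swung the cover to its stop and handed the job in while still holding it; the hand-in returned no verdict, and I viewed 11 pictures where the limit was 10.

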